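# Fit the gas coupler to the checker and hold it

### The job

Pull the accessory cabinet's drawer open by its bar handle, take out the coupler with the blue sleeve, and press it squarely onto the tilted nipple of the gas checker until it snaps past the two side catches. Finish still gripping it and holding it pressed down there against the valve's spring, not letting go; leave the orange plug in its nest and the other things on the bench where they are.

Things in the scene. Friction and masses are not known exactly. Their poses are not given: they have to be found in the camera images.
- cabinet: white cabinet with one drawer, 240 (x) x 300 (y) x 140 mm high, fixed to the bench. Origin: centre of its underside; its -x side is the drawer front, which faces the robot; the drawer slides out along the cabinet's -x. Its position and yaw vary.
- cabinet_drawer0_handle (a point): middle of the drawer's steel bar handle: a round bar 11 mm thick, 120 mm long, along the drawer's y, its centre line 35 mm in front of the drawer front and 38 mm below the cabinet's top; it can be pinched from above with one finger behind it. Axes as the cabinet's. Moves with the drawer.
- cabinet_drawer0 (a joint): how far the drawer is pulled out, m: 0 shut (start), 0.165 at its stop. Slides with a few newtons and stays where it is left. Its walls end 22 mm and its front about 15 mm below the cabinet's top; inside 195 (x) x 246 (y) mm.
- drawer_floor (a point): drawer floor under the middle of the nest, moves with the drawer, axes as the cabinet's. Nest: black rubber block 90 (x) x 200 (y) x 30 mm high, two round pockets 32 mm wide, 25 mm deep, at y = +55 and -55 mm: one holds the coupler, the other the plug, either way round. The pockets' middles are 88 mm behind the drawer front's outer face, under the cabinet's top when shut.
- coupler: loose gas coupler, blue sleeve, round, 85 mm long, about 0.16 kg, standing nose down in its pocket. Origin: centre of the open nose end, 5 mm above the drawer floor; z along its axis to the plain end. Steel nose 0 to 26 mm: 22 mm wide at the end, a rib 29 mm wide at 6 to 8 mm, 23 mm wide from 12 mm up; its bore is 18 mm wide and 26 mm deep. Grip sleeve above 26 mm.
- coupler_top (a point): centre of the coupler's plain upper end, 85 mm above its nose end. The blue sleeve is 32 mm in diameter, from 26 to 85 mm above the nose end, 59 mm of it above the nest's top. Grip it in its upper half, so that the fingers clear the catch posts at the nipple.
- plug: look-alike with an orange sleeve, same size, shape and mass as the coupler, in the other pocket: it stays in its nest. Origin and axes as the coupler's.
- checker: gas checker: pale wedge-shaped housing 160 (x) x 180 (y) mm, fixed to the bench. Origin: centre of its underside. Its front (-x) faces the robot and is 56 mm high, its back 118 mm; the deck between slopes at 24 degrees and carries the nipple. Its position and yaw vary.
- nipple (a point): brass nipple on the sloping deck. Origin: on its axis, on the deck, 81 mm above the bench. z: its axis, 24 degrees (0.42 rad) off vertical, leaning to the checker's front; the coupler goes on along -z, its own z along this z. Stub 14 mm wide up to 16 mm, tapering to 9 mm at 24 mm. A collar at its foot, 26 mm wide, 3 mm high, stops the nose; a sprung valve pin 7 mm wide stands out to 44 mm.
- catches (a point): point on the nipple's axis 22 mm above the deck, midway between two sprung steel balls, whose inner points are at y = +12 and -12 mm of the nipple's axes, in posts 27 mm high at |y| 21 to 37 mm. The rib must pass them: it meets them with the nose end about 21 mm above the deck, takes most force (6 to 14 N in all) at 18 to 16 mm, then they pull it on and snap in behind it by 10.5 mm. Hold at 5 to 7 mm.
- valve (a joint): how far the valve pin is pushed in, m: 0 out (start; the bore's floor meets it when the nose end is 18 mm above the deck), about 0.0075 when the catches snap, 0.015 with the nose on the collar. Its spring gives 4 N at 0 and 500 N/m more.
- wrench: loose wrench, 150 mm, bystander lying on the bench between checker and cabinet, nearer the robot
- sample_jar: loose jar, 56 mm wide, 75 mm high, bystander behind
- pen_cup: loose grey cup, 72 mm wide, 95 mm high, bystander at the right
- mouse: loose grey computer mouse, 100 x 58 x 26 mm, bystander at the left
- sample_box: loose carton 100 x 70 x 45 mm, bystander at the right
- bottle: loose white bottle, 60 mm wide, 140 mm high, bystander at the left
Mind the look-alikes: they are no part of the job. Of the things that look like the checker, the largest one is meant.

How it is judged (in metres and radians):
On the way, in this order (a step that is already met when the one before it is completed fails the run):
1. the drawer is pulled open, more than 70 mm (value of joint cabinet_drawer0 above 0.07 m), for 0.2 s.
2. the coupler is lifted out of the drawer in the gripper (height (world z) of coupler above 0.1 m and contact force between coupler and the fingers above 2 N), for 0.2 s.
At the end, for the whole second after the job is handed in: Coupler on the nipple past its catches: nose end under 10.5 mm above the deck, within 4 mm of the axis and 0.12 rad of its direction, valve pin in by over 7 mm and pressing it with over 3 N, the fingers still gripping the coupler (over 5 N), coupler at rest (z of coupler in the frame of nipple between -0.002 and 0.0105 m and x of coupler in the frame of nipple between -0.004 and 0.004 m and y of coupler in the frame of nipple between -0.004 and 0.004 m and angle between the z axis of coupler and the z axis of nipple, either way round below 0.12 rad and value of joint valve above 0.007 m and contact force between coupler and valve above 3 N and contact force between coupler and the fingers above 5 N and linear speed of coupler below 0.02 m/s); the arm keeps its last pose, push and grip.
It fails at once if the orange plug is taken out of its nest (distance between plug and drawer_floor above 0.075 m).
It fails at once if another thing on the bench is pushed more than 40 mm from its place or knocked over (distance of any of wrench, sample_jar, pen_cup, mouse, sample_box, bottle from where it was at the start of the episode above 0.04 m or angle between any of wrench, sample_jar, pen_cup, mouse, sample_box, bottle's own z axis and vertical above 0.7 rad).
It also fails if it takes over 51 s, if anything falls off the work surface, if the arm or the gripper's body presses on something with over 40 N, if the wrist force passes 120 N, or if a joint passes its speed limit or range.

### The arm

A 6-joint arm with a two-finger parallel gripper is mounted at the origin on the work surface. World frame = base frame: x ahead of the robot, y to its left, z up, the work surface at z = 0. Lengths are in m, angles in degrees, forces in N, time in s.
With the tool pointing down it reaches from about 0.425 to 0.925 m from the base axis. Payload 12.5 kg.
Tool frame: the origin (TCP) lies between the finger pads; the fingertips stand 25 mm ahead of it and the grasp point (between the pads) lies 6 mm ahead of it; z points along the fingers, y is the direction in which the jaws open and shut (so a half turn about z gives the same grasp; the last joint's range is limited). The gripper opens to 85 mm and grips with 20 to 120 N. Pads are 22 mm wide; open, the fingers measure 114 mm over their backs; the gripper's body (76 mm by 85 mm) begins 54 mm behind the grasp point. The pads swing forward as they close: fully open they stand 13 mm farther back than shut.
Start: joints at [61.043, 28.126, 89.318, -0, 62.55, -6.05], TCP at [0.243, 0.576, 0.256] pointing down, gripper open.
Joint ranges: [-177.58, 177.58], [-47.91, 125.51], [2.72, 160], [-65.01, 245.01], [3.68, 167.84], [-153.87, 153.87]. Speed limits (degrees/s): [127.2, 127.2, 159.86, 180, 180, 180].

### API

Orientations are given as a 3x3 rotation matrix whose columns are the frame's x, y, z axes.
In Python, from plant import manip gives the robot as it stands. The module is installed in compiled form; this text tells all that it offers.
- The arm moves only by the tool servo_tool, never from a script. Its arguments are lists of equal length, an entry for each row: "fingers": the finger opening in mm, from 0 to 85.4; "travel": the shift along the world's x, y, z in mm, a list of three; "spin": the turn about the world's z in degrees. In form: {"fingers": [fingers, ...], "travel": [[dx, dy, dz], ...], "spin": [spin, ...]}. A call has 1 to 20 rows; each row shifts and turns the pose as measured when the row begins; what a row does not reach is not made up. A row lasts 1/12 s, in which the tool goes at most 41.7 mm and 7.16 degrees, less where a joint would pass 70% of its speed; a pose out of reach is approached as far as the arm can. A call with a gripper value outside its range is refused whole. The fingers move at their own pace and stop on an object; "force" is the grip in N (left out, the last holds). Time passes only in rows, so rows that do not move let the fingers close. It gives the time, the measured TCP pose, the force and the opening at its end, in the units of the state.
- manip.sense(): the state, without advancing time (a new reading comes with each control period).
- manip.grab_frame(name): name is "scene" or "side" or "wrist"; returns (picture, depth): 400x640x3 uint8, blue, green, red; 400x640 float32, m along the optical axis (not along the pixel's ray), 0 where there is no reading.
- manip.get_calibration(name): a dict with "intrinsics" (3x3 intrinsics, pixels), "pose" (4x4, takes a point from camera to world coordinates); the wrist camera has in their place "tool_from_camera" (4x4, takes a point from camera to tool coordinates, whose origin is the TCP and whose axes are the flange's). Camera axes: x right, y down, z forward; pixel columns grow to the right and rows downward; lengths in m; the calibration is good to about 2 mm. A picture is of the moment at which its call begins: read the wrist's pose just before it. get_calibration takes no time and is no camera call.
- manip.sign_off(): hands the job in, once; it reports no verdict.
The state is a dict: "time_s": time; "qpos": joint angles; "qvel": joint speeds; "joint_torque": joint torques, N m; "eef_pos": TCP position; "orientation": TCP orientation; "contact_force": force on the tool from outside, world axes, zero at the start; "wrist_torque": the same for the moment, N m; "width": finger opening in m.
Only numpy, scipy, OpenCV 4.12 (cv2) and the standard library are available. Lean on these libraries where they do the work, as an engineer would, in place of code of your own. Each camera call takes 0.05 s, during which the arm holds its last target.

## Working session

There is one attempt and no reset: what is moved stays moved. The work goes in short steps, Python scripts to look and compute and a tool call to move; the robot and the scene stay as the last step left them, time stands still between calls to the robot, and variables do not carry over. Pictures are saved under pics/ and viewed, and the job is handed in when it is done.

Besides the shell and the picture viewer there is one more tool, called after ">>>" as name(argument=value, ...), one argument or row to a line, values as JSON. servo_tool: Moves the arm, as the interface text tells. Its arguments: {"type":"object","properties":{"fingers":{"type":"array"},"travel":{"type":"array"},"spin":{"type":"array"},"force":{"type":"number"}},"required":["fingers","travel","spin"]}

```bash
mkdir -p pics; ls
cat > h.py <<'E'
import numpy as np, cv2
from plant import manip
def grab(n,tag):
    s=manip.sense(); p,d=manip.grab_frame(n)
    cv2.imwrite(f'pics/{tag}.png',p); np.save(f'pics/{tag}.npy',d)
    c=manip.get_calibration(n); K=np.array(c['intrinsics'])
    if n=='wrist':
        T=np.eye(4); T[:3,:3]=np.array(s['orientation']); T[:3,3]=s['eef_pos']; T=T@np.array(c['tool_from_camera'])
    else: T=np.array(c['pose'])
    np.savez(f'pics/{tag}_cal.npz',K=K,T=T)
    return p,d,K,T
def load(tag):
    z=np.load(f'pics/{tag}_cal.npz'); return cv2.imread(f'pics/{tag}.png'),np.load(f'pics/{tag}.npy'),z['K'],z['T']
def ray(K,T,u,v):
    r=T[:3,:3]@np.linalg.inv(K)@np.array([u,v,1.]); return T[:3,3],r
def plane(K,T,u,v,z):
    o,r=ray(K,T,u,v); return o+r*(z-o[2])/r[2]
def cloud(d,K,T):
    v,u=np.mgrid[:d.shape[0],:d.shape[1]]
    P=np.stack([(u-K[0,2])/K[0,0]*d,(v-K[1,2])/K[1,1]*d,d],-1)
    return P@T[:3,:3].T+T[:3,3]
def proj(K,T,X):
    X=np.atleast_2d(X); q=(X-T[:3,3])@T[:3,:3]@K.T; return q[:,:2]/q[:,2:]
def st():
    s=manip.sense(); 
    for k in ['time_s','qpos','eef_pos','contact_force','wrist_torque','width']: print(k,np.round(s[k],4))
    print(np.round(s['orientation'],3))
E
python3 - <<'E'
from h import *
st()
for n in ['scene','side','wrist']:
    p,d,K,T=grab(n,n+'0'); print(n,np.round(K,1).tolist(),np.round(T,3).tolist())
E
```

```text
pics
time_s 0.0
qpos [61.0424 28.1659 89.3523  0.     62.5521 -6.0515]
eef_pos [0.2431 0.5755 0.2557]
contact_force [-0.2437 -0.4594  0.0936]
wrist_torque [0.0287 0.0469 0.0058]
width 0.0858
[[-0.921  0.389 -0.001]
 [ 0.389  0.921 -0.001]
 [ 0.    -0.001 -1.   ]]
scene [[520.1, 0.0, 315.2], [0.0, 520.1, 200.4], [0.0, 0.0, 1.0]] [[-0.649, 0.536, -0.54, 1.778], [0.761, 0.441, -0.477, 0.997], [-0.018, -0.72, -0.694, 1.602], [0.0, 0.0, 0.0, 1.0]]
side [[459.9, 0.0, 321.8], [0.0, 459.9, 205.2], [0.0, 0.0, 1.0]] [[-0.155, -0.754, 0.638, -0.416], [-0.988, 0.117, -0.101, 0.086], [0.001, -0.646, -0.763, 1.301], [0.0, 0.0, 0.0, 1.0]]
wrist [[281.9, 0.0, 317.9], [0.0, 281.9, 197.3], [0.0, 0.0, 1.0]] [[0.389, 0.889, 0.241, 0.181], [0.921, -0.375, -0.101, 0.601], [0.001, 0.261, -0.965, 0.373], [0.0, 0.0, 0.0, 1.0]]
```

View pics/scene0.png

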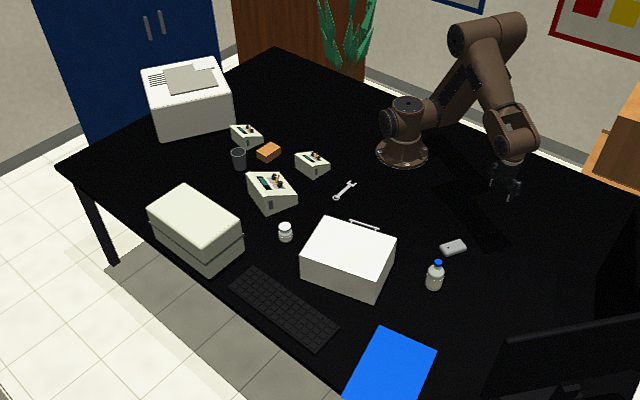

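View pics/side0.png

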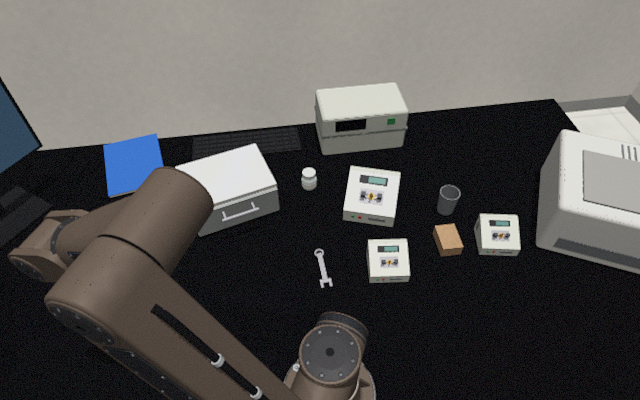

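View pics/wrist0.png

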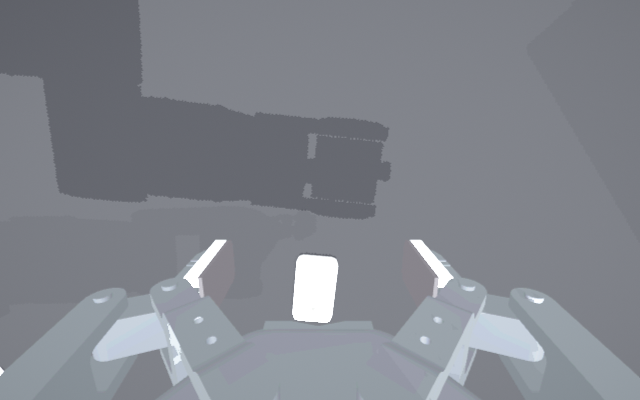

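Run:
```python
from h import *
p,d,K,T=load('side0')
a=cv2.resize(p[160:240,330:530],None,fx=4,fy=4,interpolation=cv2.INTER_CUBIC)
cv2.imwrite('pics/crop1.png',a[:,:800])
p2,d2,K2,T2=load('scene0')
b=cv2.resize(p2[160:310,235:405],None,fx=4,fy=4,interpolation=cv2.INTER_CUBIC)
cv2.imwrite('pics/crop2.png',b)
for (pp,dd,KK,TT) in [(p,d,K,T),(p2,d2,K2,T2)]:
    C=cloud(dd,KK,TT)
    # cabinet top: z 0.135-0.15
    X=C[...,0];Y=C[...,1];Z=C[...,2]
    m=((abs(Z-0.14)<0.006)&(X>0.4)&(X<1)&(Y>-0.1)&(Y<0.6)).astype(np.uint8)
    m=cv2.morphologyEx(m,cv2.MORPH_OPEN,np.ones((3,3)))
    n,l,s,c=cv2.connectedComponentsWithStats(m)
    i=1+np.argmax(s[1:,4]); P=C[l==i]; print(s[i],np.median(P[:,2]))
    r=cv2.minAreaRect((P[:,:2]*1000).astype(np.float32)); print(r); print(np.round(cv2.boxPoints(r)).tolist())
```

```text
[ 178  144   97   60 2963] 0.13916630962754217
((746.227783203125, 243.53208923339844), (233.0537109375, 292.0105895996094), 15.21321964263916)
[[595.0, 354.0], [672.0, 72.0], [897.0, 133.0], [820.0, 415.0]]
[ 303  216   90   66 2784] 0.14019453294886342
((748.0613403320312, 246.05841064453125), (234.14553833007812, 302.8705749511719), 14.813738822937012)
[[596.0, 363.0], [674.0, 70.0], [900.0, 130.0], [823.0, 422.0]]
```

View pics/crop1.png

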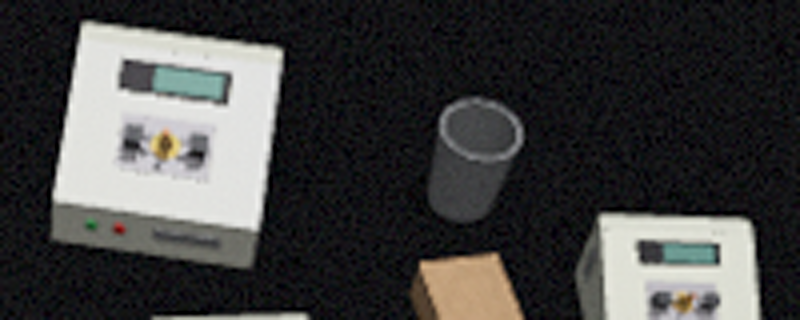

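View pics/crop2.png

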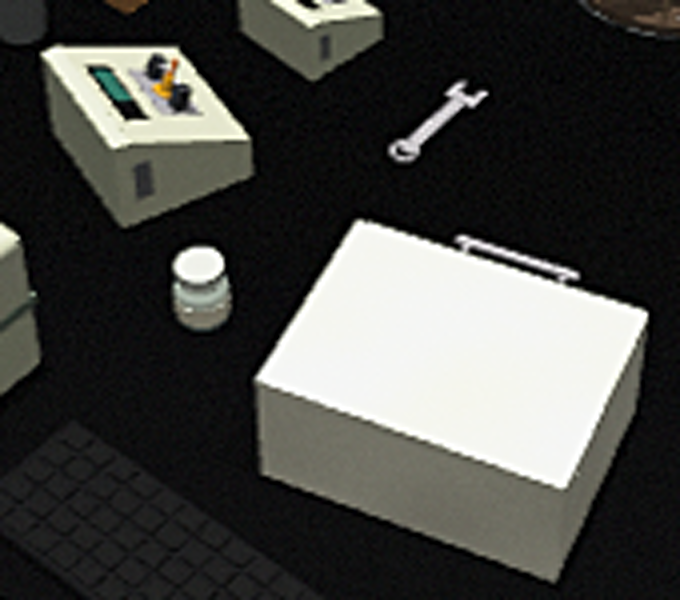

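>>> servo_tool(
  fingers=[30, 30, 30, 30, 30, 30, 30, 30, 30, 30, 30, 30, 30, 30],
  travel=[
    [25, -26, 0],
    [25, -26, 0],
    [25, -26, 0],
    [25, -26, 0],
    [25, -26, 0],
    [25, -26, 0],
    [25, -26, 0],
    [25, -26, 0],
    [25, -26, 0],
    [25, -26, 0],
    [25, -26, 0],
    [25, -26, 0],
    [25, -26, 0],
    [25, -26, 0],
  ],
  spin=[-3.7, -3.7, -3.7, -3.7, -3.7, -3.7, -3.7, -3.7, -3.7, -3.7, -3.7, -3.7, -3.7, -3.7],
  force=60,
)

```text
time_s: 1.32
eef_pos: [0.6002, 0.1965, 0.253]
orientation: [[-0.234, 0.972, -0.005], [0.972, 0.234, 0.0], [0.002, -0.005, -1.0]]
contact_force: [0.0, 0.9, -0.2]
width: 0.0299
```

Run:
```python
from h import *
grab('wrist','w1'); st()
```

```text
time_s 1.3667
qpos [ 1.16661e+01  2.91274e+01  8.81028e+01 -4.60000e-03  6.29762e+01
 -1.36990e+00]
eef_pos [0.6042 0.192  0.2527]
contact_force [ 0.474  -4.4013 -0.3229]
wrist_torque [-0.1341  0.0216 -0.0203]
width 0.0304
[[-0.226  0.974 -0.004]
 [ 0.974  0.226 -0.001]
 [ 0.    -0.004 -1.   ]]
```

View pics/w1.png

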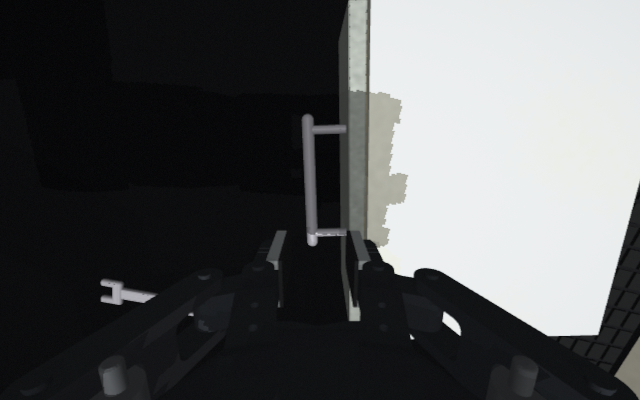

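Run:
```python
from h import *
p,d,K,T=grab('wrist','w2'); st()
g=cv2.cvtColor(p,cv2.COLOR_BGR2GRAY)
C=cloud(d,K,T)
m=(abs(C[...,2]-0.104)<0.012)&(g>60); m[:, 335:]=0; m[:,:285]=0; m[250:]=0
v,u=np.nonzero(m)
r=cv2.fitLine(np.stack([u,v],1).astype(np.float32),cv2.DIST_HUBER,0,.01,.01).ravel()
print(len(u),u.min(),u.max(),v.min(),v.max(),r)
for vv in (v.min(),v.max()):
    uu=r[2]+r[0]/r[1]*(vv-r[3]); print(uu,vv,plane(K,T,uu,vv,0.102))
Z=C[...,2]
mm=(abs(Z-0.14)<0.004)
print(np.median(C[m],0))
for vv in (30,80,150,200):
    row=np.nonzero(g[vv,350:]>140)[0]; 
    us=np.nonzero(mm[vv])[0]; print(vv,us.min(), C[vv,us.min()])
```

```text
time_s 1.4167
qpos [ 1.18809e+01  2.90484e+01  8.82839e+01  4.83000e-02  6.29305e+01
 -1.44050e+00]
eef_pos [0.6021 0.1942 0.2525]
contact_force [-0.5469 -0.1861 -0.0955]
wrist_torque [ 0.0246  0.0298 -0.0641]
width 0.03
[[-0.23   0.973 -0.005]
 [ 0.973  0.23  -0.   ]
 [ 0.001 -0.005 -1.   ]]
1816 298 334 108 241 [4.3356728e-02 9.9905968e-01 3.0736102e+02 1.7404446e+02]
304.49485603025676 108 [0.57318168 0.26488948 0.102     ]
310.2667281371963 241 [0.60685142 0.13902768 0.102     ]
[0.58954792 0.21065844 0.10551199]
30 364 [0.60598901 0.32667423 0.13883863]
80 364 [0.6150811  0.29384661 0.13896776]
150 364 [0.62906837 0.24296028 0.13983164]
200 364 [0.64054218 0.20228214 0.1386983 ]
```

Run:
```python
from h import *
c,s=np.cos(np.radians(15)),np.sin(np.radians(15))
for t,pts in [('scene0',[(350,220),(379.5,229)]),('side0',[(223,218),(259,208)])]:
    p,d,K,T=load(t)
    for u,v in pts:
        P=plane(K,T,u,v,0.104); print(t,P,'xp',P[0]*c+P[1]*s,'yp',-P[0]*s+P[1]*c)
```

```text
scene0 [0.60888096 0.14691212 0.104     ] xp 0.6261574954111101 yp -0.0156837796368329
scene0 [0.57416048 0.26588905 0.104     ] xp 0.6234135840078285 yp 0.10822543705549023
side0 [0.58033793 0.26107425 0.104     ] xp 0.6281343861757622 yp 0.101975849898363
side0 [0.60537317 0.13970093 0.104     ] xp 0.620902842571792 yp -0.0217413708509005
```

>>> servo_tool(
  fingers=[30, 30, 30, 30, 30, 30, 30, 30],
  travel=[
    [-10, 9, -20],
    [0, 0, -30],
    [0, 0, -30],
    [0, 0, -20],
    [0, 0, -15],
    [0, 0, -10],
    [0, 0, -5],
    [0, 0, 0],
  ],
  spin=[1.7, 0, 0, 0, 0, 0, 0, 0],
)

```text
time_s: 2.08
eef_pos: [0.5903, 0.2035, 0.117]
orientation: [[-0.261, 0.965, -0.005], [0.965, 0.261, 0.0], [0.001, -0.004, -1.0]]
contact_force: [-0.0, 0.2, 0.1]
width: 0.0303
```

Descend a little more and close on the bar.

>>> servo_tool(
  fingers=[30, 8, 8, 8, 8, 8],
  travel=[
    [1, 0, -6],
    [0, 0, 0],
    [0, 0, 0],
    [0, 0, 0],
    [0, 0, 0],
    [0, 0, 0],
  ],
  spin=[0, 0, 0, 0, 0, 0],
)

```text
time_s: 2.58
eef_pos: [0.5889, 0.2034, 0.1132]
orientation: [[-0.262, 0.965, -0.009], [0.965, 0.262, -0.001], [0.001, -0.009, -1.0]]
contact_force: [0.2, 0.2, -4.8]
width: 0.009
```

>>> servo_tool(
  fingers=[8, 8, 8, 8, 8, 8, 8, 8, 8, 8, 8, 8],
  travel=[
    [-6, -1.6, 0],
    [-13.5, -3.6, 0],
    [-13.5, -3.6, 0],
    [-13.5, -3.6, 0],
    [-13.5, -3.6, 0],
    [-13.5, -3.6, 0],
    [-13.5, -3.6, 0],
    [-13.5, -3.6, 0],
    [-13.5, -3.6, 0],
    [-13.5, -3.6, 0],
    [-13.5, -3.6, 0],
    [-9.7, -2.6, 0],
  ],
  spin=[0, 0, 0, 0, 0, 0, 0, 0, 0, 0, 0, 0],
)

```text
time_s: 3.58
eef_pos: [0.4332, 0.1609, 0.1132]
orientation: [[-0.262, 0.965, 0.002], [0.965, 0.262, 0.0], [-0.0, 0.002, -1.0]]
contact_force: [1.1, -0.8, -12.5]
width: 0.009
```

>>> servo_tool(
  fingers=[8, 8, 8, 34, 34, 34, 34, 34, 34, 34, 34],
  travel=[
    [-3, -0.8, 0],
    [-3, -0.8, 0],
    [0, 0, 0],
    [0, 0, 0],
    [0, 0, 0],
    [0, 0, 0],
    [0, 0, 20],
    [0, 0, 35],
    [0, 0, 35],
    [0, 0, 35],
    [0, 0, 30],
  ],
  spin=[0, 0, 0, 0, 0, 0, 0, 0, 0, 0, 0],
)

```text
time_s: 4.5
eef_pos: [0.4285, 0.1597, 0.2722]
orientation: [[-0.261, 0.965, 0.009], [0.965, 0.261, 0.003], [0.0, 0.009, -1.0]]
contact_force: [0.8, 0.4, -0.3]
width: 0.0336
```

Run:
```python
from h import *
grab('wrist','w3'); grab('side','s3'); st()
p=cv2.imread('pics/s3.png'); cv2.imwrite('pics/s3c.png',cv2.resize(p[110:310,100:400],None,fx=2.5,fy=2.5,interpolation=cv2.INTER_CUBIC))
```

```text
time_s 4.6
qpos [ 1.214920e+01  1.303060e+01  1.106661e+02  4.450000e-02  5.537290e+01
 -3.023800e+00]
eef_pos [0.43   0.1601 0.2743]
contact_force [ 0.612  -0.5095  0.804 ]
wrist_torque [ 0.0163  0.009  -0.0246]
width 0.0344
[[-0.261  0.965  0.016]
 [ 0.965  0.261  0.004]
 [-0.     0.016 -1.   ]]
```

View pics/w3.png

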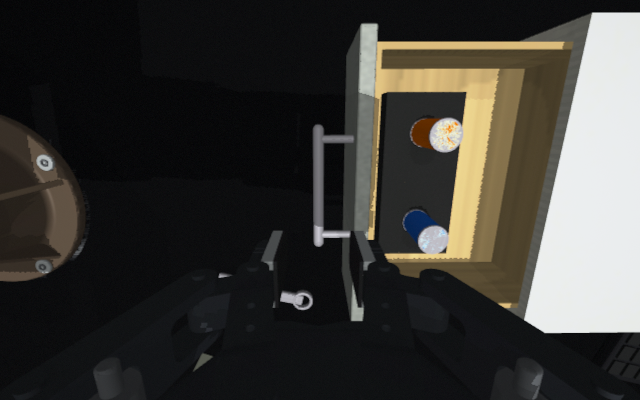

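View pics/s3c.png

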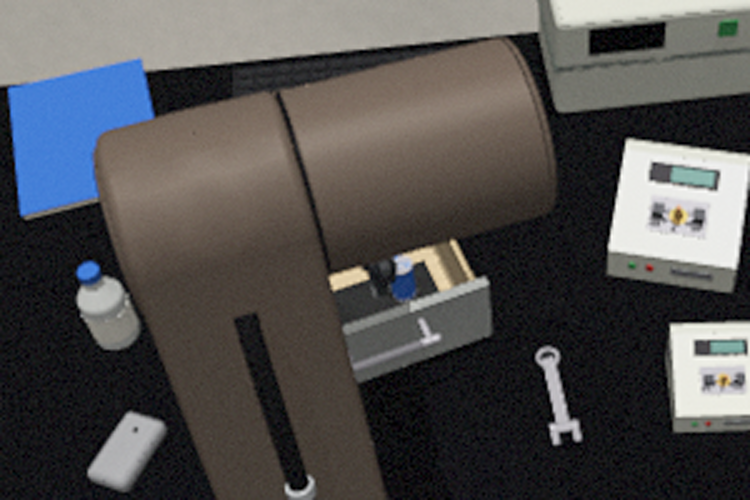

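Run:
```python
from h import *
c,s=np.cos(np.radians(15)),np.sin(np.radians(15))
p,d,K,T=grab('wrist','w4')
C=cloud(d,K,T)
for n,(u,v) in dict(bluetop=(433,239),orange=(446,135),nest=(420,180),nest2=(398,120),floor=(482,150),cab=(600,150),front=(370,80),bar=(318,185)).items():
    w=C[v-2:v+3,u-2:u+3].reshape(-1,3); print(n,np.round(np.median(w,0),4), p[v,u])
hsv=cv2.cvtColor(p,cv2.COLOR_BGR2HSV)
Z=C[...,2]
zt=np.median(Z[235:244,428:438])
m=(abs(Z-zt)<0.006); m[:, :405]=0; m[:,475:]=0; 
n,l,S,ce=cv2.connectedComponentsWithStats(m.astype(np.uint8))
for i in range(1,n):
    if S[i,4]>100:
        P=C[l==i]; (cx,cy),r=cv2.minEnclosingCircle((P[:,:2]*1000).astype(np.float32)); print(S[i],ce[i],np.median(P,0),P.mean(0),cx,cy,r)
        X=plane(K,T,*ce[i],zt); print('ray',X)
# bar
P=plane(K,T,317,131,.104);Q=plane(K,T,319,240,.104);print(P,Q,P[0]*c+P[1]*s,Q[0]*c+Q[1]*s)
```

```text
bluetop [0.5664 0.1388 0.1111] [238 221 188]
orange [0.5383 0.2449 0.1114] [154 213 239]
nest [0.5556 0.1903 0.0514] [41 42 41]
nest2 [0.5052 0.2508 0.0513] [40 39 39]
floor [0.6336 0.2464 0.0213] [101 154 180]
cab [0.6652 0.2668 0.1391] [238 237 235]
front [0.4485 0.2706 0.1263] [178 187 179]
bar [0.4311 0.1629 0.1054] [110 106 107]
[405  43  70  11 332] [439.19578313  50.00301205] [0.50142654 0.31285556 0.11357772] [0.50359027 0.31319582 0.11288583] 505.20074462890625 312.807861328125 33.60060119628906
ray [0.50415735 0.31380051 0.11106037]
[423 118  36  34 935] [440.71336898 134.55935829] [0.53331548 0.24399321 0.1112836 ] [0.5333998  0.24392421 0.11115386] 534.1551513671875 244.1199951171875 16.66870880126953
ray [0.53342778 0.24399285 0.11106037]
[414 224  32  29 715] [429.3034965  238.05594406] [0.56207341 0.13873399 0.11092642] [0.56224517 0.13859035 0.11076722] 563.3370361328125 138.3017120361328 16.82552719116211
ray [0.5620697  0.13872999 0.11106037]
[0.41590101 0.21543517 0.104     ] [0.44853389 0.1032536  0.104     ] 0.45748825586060354 0.45997447077118037
```

Run:
```python
from h import *
p,d,K,T=load('side0')
g=p.min(2)
C=cloud(d,K,T); X,Y,Z=C[...,0],C[...,1],C[...,2]
m=(g>150); 
n,l,S,ce=cv2.connectedComponentsWithStats(m.astype(np.uint8)); i=l[180,360]; print(S[i])
mm=cv2.morphologyEx((l==i).astype(np.uint8),cv2.MORPH_CLOSE,np.ones((15,15)))
cn=max(cv2.findContours(mm,cv2.RETR_EXTERNAL,cv2.CHAIN_APPROX_NONE)[0],key=cv2.contourArea)
q=cv2.approxPolyDP(cn,6,True).reshape(-1,2); print(q.tolist())
P=C[(l==i)]; A=np.c_[P[:,:2],np.ones(len(P))]; 
for _ in range(4):
    co=np.linalg.lstsq(A,P[:,2],rcond=None)[0]; r=abs(A@co-P[:,2]); P=P[r<.006]; A=A[r<.006]
print('plane',co,'slope deg',np.degrees(np.arctan(np.hypot(*co[:2]))),'yaw',np.degrees(np.arctan2(co[1],co[0])))
# intersect corner rays with plane
for u,v in q:
    o,r=ray(K,T,u,v); t=(co[2]+co[:2]@o[:2]-o[2])/(r[2]-co[:2]@r[:2]); print((u,v),np.round(o+t*r,4))
hs=cv2.cvtColor(p,cv2.COLOR_BGR2HSV)
b=(hs[...,1]>110)&(hs[...,0]>10)&(hs[...,0]<35); b[:180]=0;b[215:]=0;b[:,:355]=0;b[:,390:]=0
v,u=np.nonzero(b);print('brass',u.mean(),v.mean(),len(u),u.min(),u.max(),v.min(),v.max())
p2,d2,K2,T2=load('scene0')
p4,d4,K4,T4=load('w4')
cv2.imwrite('pics/crop4.png',cv2.resize(p4[90:270,370:500],None,fx=3,fy=3,interpolation=cv2.INTER_CUBIC))
cv2.imwrite('pics/crop5.png',np.hstack([cv2.resize(p[155:225,335:405],None,fx=8,fy=8,interpolation=cv2.INTER_CUBIC)]))
cv2.imwrite('pics/crop6.png',np.hstack([cv2.resize(p2[160:220,240:305],None,fx=8,fy=8,interpolation=cv2.INTER_CUBIC)]))
```

```text
[     0      0    640    400 234763]
[[0, 0], [0, 399], [639, 399], [639, 211], [584, 199], [583, 151], [583, 210], [559, 207], [561, 132], [579, 131], [574, 111], [625, 107], [639, 122], [639, 0]]
plane [-0.23167861  0.09191215  0.25850256] slope deg 13.995495736438123 yaw 158.36065144337917
(np.int32(0), np.int32(0)) [ 3.2895  1.9252 -0.3267]
(np.int32(0), np.int32(399)) [-0.012   0.6884  0.3245]
(np.int32(639), np.int32(399)) [-0.1978 -0.6633  0.2434]
(np.int32(639), np.int32(211)) [ 0.4313 -1.1824  0.0499]
(np.int32(584), np.int32(199)) [ 0.5175 -1.0243  0.0445]
(np.int32(583), np.int32(151)) [ 0.8434 -1.2466 -0.0515]
(np.int32(583), np.int32(210)) [ 0.457  -0.9782  0.0627]
(np.int32(559), np.int32(207)) [ 0.4817 -0.9006  0.0641]
(np.int32(561), np.int32(132)) [ 1.0146 -1.252  -0.0916]
(np.int32(579), np.int32(131)) [ 1.0182 -1.3472 -0.1012]
(np.int32(574), np.int32(111)) [ 1.2242 -1.4601 -0.1593]
(np.int32(625), np.int32(107)) [ 1.2552 -1.7785 -0.1958]
(np.int32(639), np.int32(122)) [ 1.0872 -1.7238 -0.1518]
(np.int32(639), np.int32(0)) [ 3.7382 -3.9117 -0.9671]
brass 370.92 195.96 25 369 373 193 198
```

View pics/crop4.png

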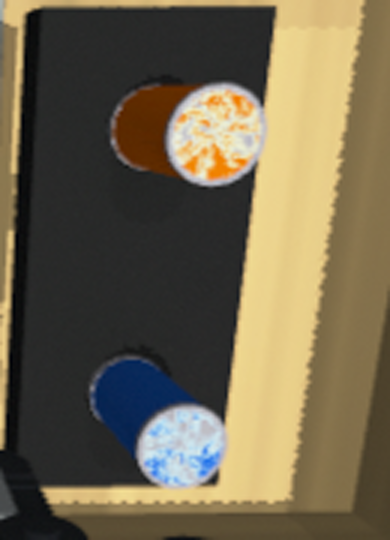

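View pics/crop5.png

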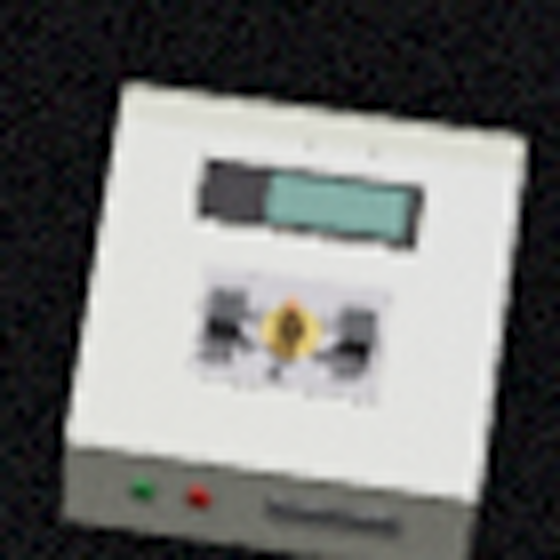

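View pics/crop6.png

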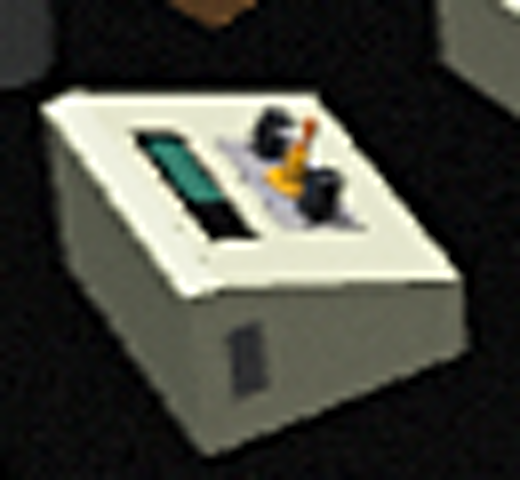

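Run:
```python
from h import *
p,d,K,T=load('side0')
f1=plane(K,T,343.1,210.6,.056);f2=plane(K,T,395,217.2,.056);b1=plane(K,T,350.2,165.6,.118);b2=plane(K,T,400.6,171.9,.118)
print(f1,f2,b1,b2)
e=f1-f2; print('yaw',np.degrees(np.arctan2(-e[0],e[1])),np.linalg.norm(e)); e=b1-b2; print('yaw',np.degrees(np.arctan2(-e[0],e[1])),np.linalg.norm(e))
print('nip side',plane(K,T,371.4,196.2,.083),plane(K,T,371.4,193.5,.081+.040))
p,d,K,T=load('scene0')
print('nip scene foot', plane(K,T,240+287/8,160+180/8,.083),'tip',plane(K,T,240+311/8,160+124/8,.081+.040))
print([plane(K,T,240+a/8,160+b/8,z) for a,b,z in [(460,280,.056),(190,298,.118),(45,110,.118),(318,95,.056)]])
```

```text
[ 0.58897586 -0.14912313  0.056     ] [ 0.5320153  -0.32165689  0.056     ] [ 0.74368255 -0.20211094  0.118     ] [ 0.6844632  -0.37478048  0.118     ]
yaw -18.2702027038463 0.18169316566733193
yaw -18.930095994260775 0.18254233122995778
nip side [ 0.61663912 -0.25488795  0.083     ] [ 0.59649193 -0.2470154   0.121     ]
nip scene foot [ 0.61845659 -0.25428755  0.083     ] tip [ 0.60630518 -0.2442574   0.121     ]
[array([ 0.59708177, -0.14779977,  0.056     ]), array([ 0.7436081 , -0.20119569,  0.118     ]), array([ 0.68760119, -0.36716502,  0.118     ]), array([ 0.53412885, -0.31284775,  0.056     ])]
```

>>> servo_tool(
  fingers=[60, 60, 60, 60, 60, 60, 60, 60, 60, 60, 60, 60, 60, 60],
  travel=[
    [10, -1.6, 0],
    [10, -1.6, 0],
    [10, -1.6, 0],
    [10, -1.6, 0],
    [10, -1.6, 0],
    [10, -1.6, 0],
    [10, -1.6, -5],
    [10, -1.6, -10],
    [10, -1.6, -10],
    [10, -1.6, -10],
    [10, -1.6, -10],
    [10, -1.6, -10],
    [10, -1.6, -10],
    [0, 0, 0],
  ],
  spin=[7, 7, 7, 7, 7, 7, 7, 7, 7, 7, 7, 7, 6, 0],
)

```text
time_s: 5.82
eef_pos: [0.5592, 0.137, 0.1893]
orientation: [[-0.953, -0.303, -0.018], [-0.303, 0.953, 0.003], [0.016, 0.009, -1.0]]
contact_force: [-0.5, 0.0, -0.5]
width: 0.0598
```

Run:
```python
from h import *
p,d,K,T=grab('wrist','w5'); st()
```

```text
time_s 5.8667
qpos [   7.0889   28.7109  100.1016    0.418    52.1933 -100.4566]
eef_pos [0.5584 0.1372 0.19  ]
contact_force [ 0.3159  0.2498 -0.369 ]
wrist_torque [ 0.0003  0.0082 -0.0326]
width 0.0601
[[-0.955 -0.297 -0.018]
 [-0.297  0.955  0.004]
 [ 0.016  0.009 -1.   ]]
```

View pics/w5.png

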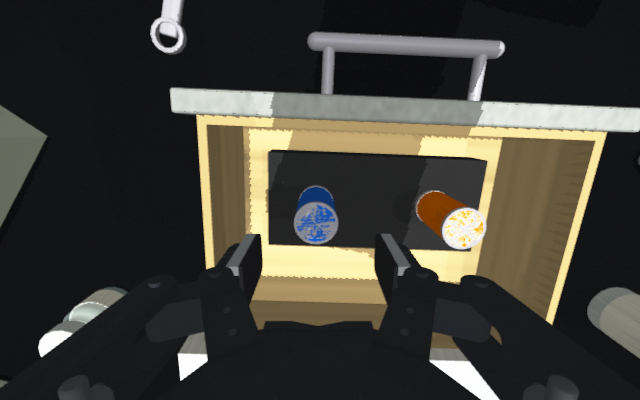

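Run:
```python
from h import *
p,d,K,T=load('w5')
C=cloud(d,K,T);Z=C[...,2]
m=(abs(Z-0.111)<0.006); m[:, :285]=0; m[:,350:]=0; m[:190]=0;m[250:]=0
m=cv2.morphologyEx(m.astype(np.uint8),cv2.MORPH_OPEN,np.ones((3,3)))
v,u=np.nonzero(m); print(len(u),u.min(),u.max(),v.min(),v.max(), np.median(Z[m>0]))
print(plane(K,T,(u.min()+u.max())/2,(v.min()+v.max())/2,.111),plane(K,T,u.mean(),v.mean(),.111),plane(K,T,316,222,.111))
```

```text
1494 294 337 201 244 0.11127779042659976
[0.56277444 0.13767468 0.111     ] [0.56277798 0.13747094 0.111     ] [0.5622943  0.13790822 0.111     ]
```

>>> servo_tool(
  fingers=[60, 60, 60, 60, 60, 60, 60],
  travel=[
    [4, 1, -15],
    [0, 0, -20],
    [0, 0, -20],
    [0, 0, -15],
    [0, 0, -10],
    [0, 0, -6],
    [0, 0, 0],
  ],
  spin=[-2, 0, 0, 0, 0, 0, 0],
)

```text
time_s: 6.45
eef_pos: [0.5588, 0.139, 0.102]
orientation: [[-0.972, -0.236, -0.018], [-0.236, 0.972, 0.005], [0.017, 0.009, -1.0]]
contact_force: [-0.2, -0.0, 0.0]
width: 0.0601
```

>>> servo_tool(
  fingers=[60, 50, 28, 25, 25, 25, 25],
  travel=[
    [4, -0.5, -1],
    [1, 0, 0],
    [0, 0, 0],
    [0, 0, 0],
    [0, 0, 0],
    [0, 0, 0],
    [0, 0, 0],
  ],
  spin=[0.5, 0, 0, 0, 0, 0, 0],
  force=35,
)

```text
time_s: 7.03
eef_pos: [0.5653, 0.1387, 0.1044]
orientation: [[-0.97, -0.243, -0.014], [-0.243, 0.97, 0.005], [0.012, 0.008, -1.0]]
contact_force: [-0.1, -0.3, -1.8]
width: 0.031
```

>>> servo_tool(
  fingers=[25, 25, 25, 25],
  travel=[
    [0, 0, 4],
    [0, 0, 5],
    [0, 0, 5],
    [0, 0, 0],
  ],
  spin=[0, 0, 0, 0],
)

```text
time_s: 7.37
eef_pos: [0.5651, 0.1387, 0.1198]
orientation: [[-0.97, -0.243, -0.014], [-0.243, 0.97, 0.005], [0.013, 0.008, -1.0]]
contact_force: [0.5, -0.1, -1.4]
width: 0.031
```

Run:
```python
from h import *
p,d,K,T=grab('wrist','w6'); grab('scene','sc6'); st()
p=cv2.imread('pics/sc6.png'); cv2.imwrite('pics/sc6c.png',cv2.resize(p[140:300,280:480],None,fx=4,fy=3.7,interpolation=cv2.INTER_CUBIC))
```

```text
time_s 7.4667
qpos [  7.1342  34.5802 102.56     0.5557  43.6905 -97.3186]
eef_pos [0.5648 0.1387 0.1191]
contact_force [ 0.1195  0.6893 -1.5289]
wrist_torque [ 0.0023 -0.0137 -0.0113]
width 0.0311
[[-0.97  -0.243 -0.015]
 [-0.243  0.97   0.005]
 [ 0.014  0.008 -1.   ]]
```

View pics/w6.png

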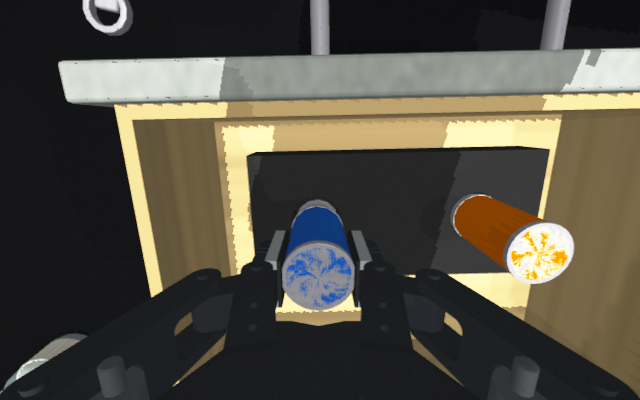

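View pics/sc6c.png

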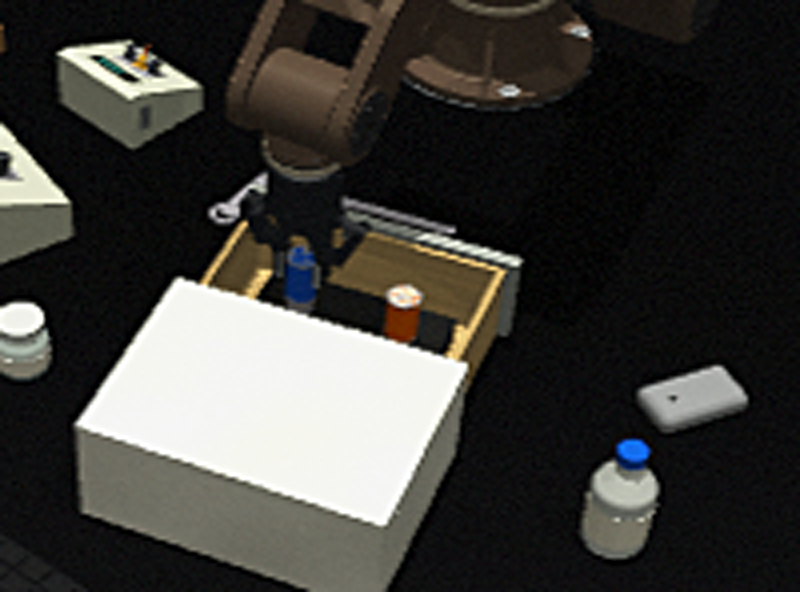

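>>> servo_tool(
  fingers=[25, 25, 25, 25, 25],
  travel=[
    [0, 0, -3],
    [-3, -0.8, 0],
    [-4, -1, 0],
    [-4, -1, 0],
    [-4, -1, 0],
  ],
  spin=[0, 0, 0, 0, 0],
)

```text
time_s: 7.88
eef_pos: [0.5531, 0.1348, 0.1166]
orientation: [[-0.97, -0.242, -0.004], [-0.243, 0.97, 0.006], [0.002, 0.007, -1.0]]
contact_force: [5.4, 2.0, -1.5]
width: 0.0308
```

>>> servo_tool(
  fingers=[25, 25, 25, 25, 25],
  travel=[
    [-4, -1, 0],
    [-4, -1, 0],
    [-4, -1, 0],
    [-4, -1, 0],
    [-1, 0, 0],
  ],
  spin=[0, 0, 0, 0, 0],
)

```text
time_s: 8.3
eef_pos: [0.5401, 0.1313, 0.1173]
orientation: [[-0.97, -0.241, 0.013], [-0.241, 0.97, 0.009], [-0.014, 0.005, -1.0]]
contact_force: [5.6, -0.6, -5.3]
width: 0.0313
```

Run:
```python
from h import *
p,d,K,T=grab('wrist','w7'); grab('scene','sc7'); st()
p=cv2.imread('pics/sc7.png'); cv2.imwrite('pics/sc7c.png',cv2.resize(p[140:300,280:480],None,fx=4,fy=3.7,interpolation=cv2.INTER_CUBIC))
```

```text
time_s 8.4
qpos [  6.6807  32.7801 107.2403   0.6543  39.2164 -97.7939]
eef_pos [0.5402 0.1313 0.1173]
contact_force [ 5.6739  0.8492 -3.9697]
wrist_torque [ 0.1055 -1.0824 -0.0207]
width 0.0314
[[-0.97  -0.241  0.012]
 [-0.241  0.97   0.009]
 [-0.014  0.005 -1.   ]]
```

View pics/w7.png

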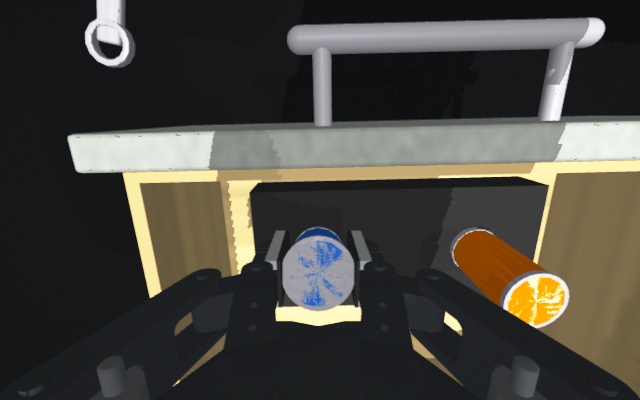

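```bash
cat >> h.py <<'E'
def disc(tag,u0=270,u1=370,v0=215,v1=325,verbose=True):
    p,d,K,T=load(tag); C=cloud(d,K,T)
    dm=np.median(d[262:282,308:328])
    m=(abs(d-dm)<0.012); mm=np.zeros_like(m); mm[v0:v1,u0:u1]=m[v0:v1,u0:u1]
    hs=cv2.cvtColor(p,cv2.COLOR_BGR2HSV)
    mm&=(p.min(2)>60)|((hs[...,1]>60)&(p.max(2)>90))
    mm=cv2.morphologyEx(mm.astype(np.uint8),cv2.MORPH_OPEN,np.ones((5,5)))
    n,l,S,ce=cv2.connectedComponentsWithStats(mm); i=l[272,318]
    e=cv2.morphologyEx((l==i).astype(np.uint8),cv2.MORPH_CLOSE,np.ones((9,9)))
    P=C[cv2.erode(e,np.ones((7,7)))>0]
    c=P.mean(0); 
    for _ in range(3):
        n_=np.linalg.svd(P-P.mean(0),full_matrices=False)[2][2]; n_*=np.sign(n_[2]); r=abs((P-P.mean(0))@n_); P=P[r<0.003]
    ell=cv2.fitEllipse(max(cv2.findContours(e,cv2.RETR_EXTERNAL,cv2.CHAIN_APPROX_NONE)[0],key=cv2.contourArea))
    o,r=ray(K,T,*ell[0]); t=((P.mean(0)-o)@n_)/(r@n_); X=o+t*r
    if verbose: print(tag,S[i],'ell',np.round(ell[0],1),np.round(ell[1],1),'n',np.round(n_,3),'tilt',np.degrees(np.arccos(n_[2])),'az',np.degrees(np.arctan2(n_[1],n_[0])),'ctr',np.round(X,4))
    return n_,X
E
python3 - <<'E'
from h import *
for t in ('w6','w7'): disc(t)
E
```

```text
w6 [ 282  231   73   80 4618] ell [317.7 271.5] [73.  79.2] n [0.033 0.013 0.999] tilt 2.0050784508029675 az 21.648793374615874 ctr [0.5606 0.1378 0.1279]
w7 [ 282  235   73   77 4455] ell [317.8 273. ] [73.6 75.5] n [-0.249 -0.07   0.966] tilt 14.988997157103404 az -164.28380428424808 ctr [0.5366 0.1306 0.1244]
```

View pics/sc7c.png

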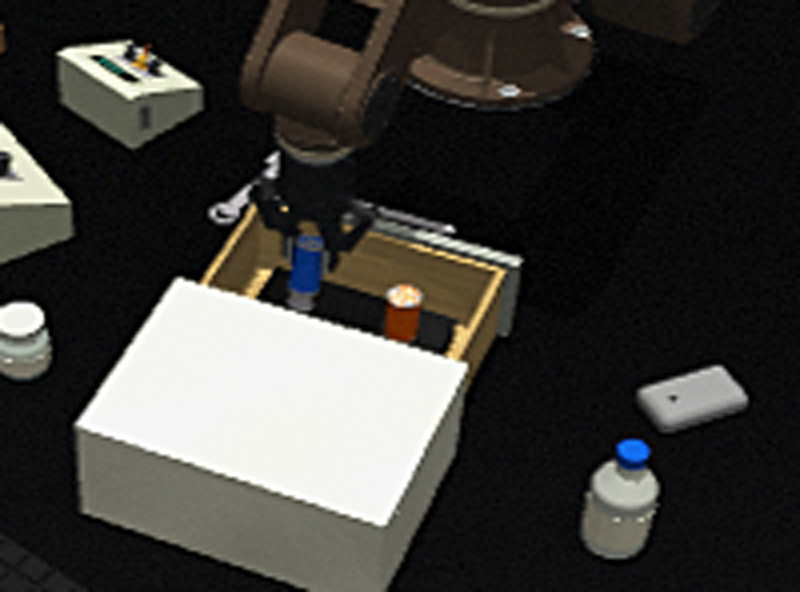

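>>> servo_tool(
  fingers=[25, 25, 25, 25],
  travel=[
    [-4, -1, 0],
    [-4, -1, 0],
    [-4, -1, 0],
    [-1, 0, 0],
  ],
  spin=[0, 0, 0, 0],
)

```text
time_s: 8.73
eef_pos: [0.5309, 0.1288, 0.1172]
orientation: [[-0.97, -0.241, 0.025], [-0.24, 0.971, 0.011], [-0.027, 0.005, -1.0]]
contact_force: [6.0, 0.8, -4.0]
width: 0.031
```

Run:
```python
from h import *
p,d,K,T=grab('wrist','w8'); st(); disc('w8')
```

```text
time_s 8.7833
qpos [  6.5133  32.0426 109.0244   0.7463  37.4414 -97.9956]
eef_pos [0.5309 0.1288 0.1172]
contact_force [ 4.9599  1.5717 -4.4624]
wrist_torque [ 0.1325 -1.0361 -0.0314]
width 0.0309
[[-0.97  -0.241  0.025]
 [-0.24   0.971  0.011]
 [-0.027  0.004 -1.   ]]
w8 [ 282  235   73   76 4426] ell [317.8 272.4] [73.2 75.4] n [-0.372 -0.093  0.924] tilt 22.55309990951905 az -166.0345848696078 ctr [0.5273 0.1281 0.1236]
```

>>> servo_tool(
  fingers=[25, 25, 25, 25, 25, 25, 25, 25, 25],
  travel=[
    [0, 0, 0],
    [0, 0, 0],
    [0, 0, 8],
    [0, 0, 15],
    [0, 0, 20],
    [0, 0, 25],
    [0, 0, 25],
    [0, 0, 20],
    [0, 0, 0],
  ],
  spin=[0, 0, 0, 0, 0, 0, 0, 0, 0],
  force=70,
)

```text
time_s: 9.53
eef_pos: [0.5261, 0.128, 0.2354]
orientation: [[-0.97, -0.241, 0.015], [-0.241, 0.971, 0.009], [-0.017, 0.005, -1.0]]
contact_force: [0.2, 0.0, -0.2]
width: 0.0302
```

Run:
```python
from h import *
p,d,K,T=grab('wrist','w9'); st(); disc('w9')
```

```text
time_s 9.5833
qpos [  6.4928  22.5213 103.1707   0.5338  53.4848 -97.7469]
eef_pos [0.5256 0.1279 0.2338]
contact_force [ 0.1476 -0.248  -1.4577]
wrist_torque [-0.0341  0.0414  0.0241]
width 0.0304
[[-0.971 -0.241  0.013]
 [-0.241  0.971  0.009]
 [-0.015  0.006 -1.   ]]
w9 [ 283  235   71   76 4376] ell [317.6 272.5] [72.4 75.4] n [-0.33  -0.095  0.939] tilt 20.07706324258633 az -163.86338998637993 ctr [0.5228 0.1273 0.2418]
```

View pics/w9.png

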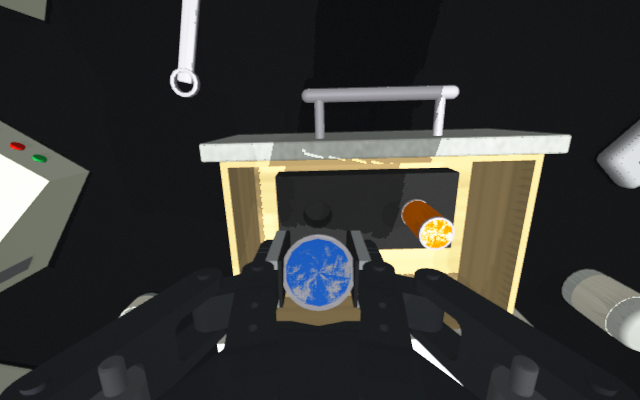

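>>> servo_tool(
  fingers=[25, 25, 25, 25, 25, 25, 25, 25, 25, 25, 25, 25, 25, 25, 25],
  travel=[
    [8, -20, 3],
    [12, -30, 3],
    [12, -30, 3],
    [12, -30, 3],
    [12, -30, 3],
    [12, -30, 3],
    [12, -30, 3],
    [12, -30, 0],
    [12, -30, 0],
    [12, -30, 0],
    [12, -30, 0],
    [12, -30, 0],
    [12, -30, 0],
    [8, -20, 0],
    [0, 0, 0],
  ],
  spin=[-2, -2.5, -2.5, -2.5, -2.5, -2.5, -2.5, -2.5, -2.5, -2.5, -2.5, -2, -2, -2, 0],
)

```text
time_s: 10.83
eef_pos: [0.678, -0.2904, 0.2348]
orientation: [[-0.936, 0.351, -0.018], [0.351, 0.936, 0.018], [0.023, 0.011, -1.0]]
contact_force: [0.0, 0.1, -0.5]
width: 0.0302
```

Run:
```python
from h import *
p,d,K,T=grab('wrist','w10'); st(); disc('w10'); grab('scene','sc10')
p=cv2.imread('pics/sc10.png'); cv2.imwrite('pics/sc10c.png',cv2.resize(p[80:240,180:380],None,fx=4,fy=3.7,interpolation=cv2.INTER_CUBIC))
```

```text
time_s 10.8833
qpos [-28.3699  39.1895  71.7474   0.4826  70.548  -98.1176]
eef_pos [ 0.6774 -0.2888  0.2343]
contact_force [-0.4552  0.4501 -2.7621]
wrist_torque [-0.0096  0.0577 -0.0658]
width 0.0304
[[-0.937  0.349 -0.019]
 [ 0.349  0.937  0.019]
 [ 0.025  0.011 -1.   ]]
w10 [ 283  235   71   76 4365] ell [317.9 272.3] [71.9 75.7] n [-0.326  0.086  0.941] tilt 19.700017000291258 az 165.292891249107 ctr [ 0.6749 -0.2897  0.2411]
```

View pics/w10.png

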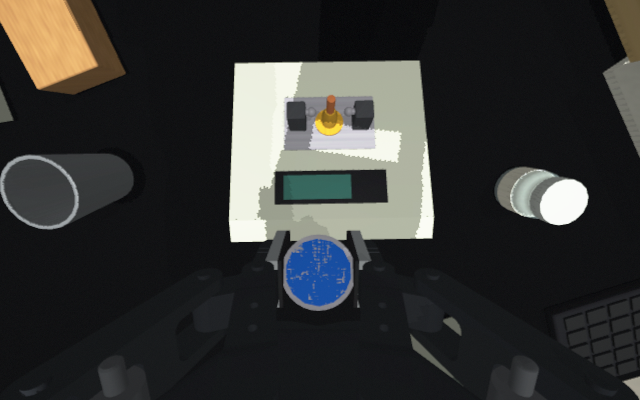

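View pics/sc10c.png

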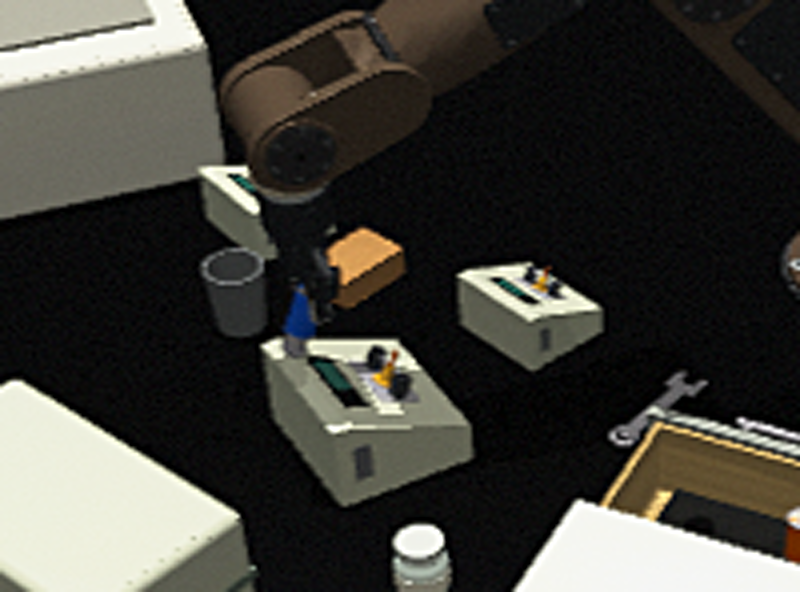

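Run:
```python
from h import *
p,d,K,T=load('w10'); C=cloud(d,K,T)
g=p.min(2)
m=np.zeros(g.shape,bool); m[68:205,238:418]=1; m[90:208,272:390]=0
P=C[m]
for _ in range(4):
    c=P.mean(0); n=np.linalg.svd(P-c,full_matrices=False)[2][2]; n*=np.sign(n[2]); r=abs((P-c)@n); P=P[r<.004]
print('deck n',n,'tilt',np.degrees(np.arccos(n[2])),'az',np.degrees(np.arctan2(n[1],n[0])),len(P))
def onpl(u,v,h=0):
    o,r=ray(K,T,u,v); q=c+n*h; return o+r*(((q-o)@n)/(r@n))
print('foot by plane',onpl(329,123,.002))
print('foot by z', plane(K,T,329,123,.083))
print('z of deck at foot',onpl(329,123))
# edges
for z,a,b in [(.056,(235,63),(419,61)),(.118,(231,220),(433,216))]:
    A=plane(K,T,*a,z);B=plane(K,T,*b,z);e=B-A if B[1]>A[1] else A-B; print(A,B,np.linalg.norm(e),'yaw',np.degrees(np.arctan2(-e[0],e[1])))
cr=p[80:165,270:390]; cv2.imwrite('pics/crop10.png',cv2.resize(cr,None,fx=6,fy=6,interpolation=cv2.INTER_CUBIC))
```

```text
deck n [-0.38694619  0.13568964  0.91206412] tilt 24.20782488962348 az 160.67586459646424 8265
foot by plane [ 0.61763233 -0.2550498   0.08311506]
foot by z [ 0.61763265 -0.25504362  0.083     ]
z of deck at foot [ 0.61763844 -0.25493128  0.08090718]
[ 0.53301585 -0.31972099  0.056     ] [ 0.59350435 -0.15145473  0.056     ] 0.17880826318798262 yaw -19.772540112078428
[ 0.66454151 -0.36504792  0.118     ] [ 0.72378263 -0.19827743  0.118     ] 0.17697995228619892 yaw -19.556332907491885
```

View pics/crop10.png

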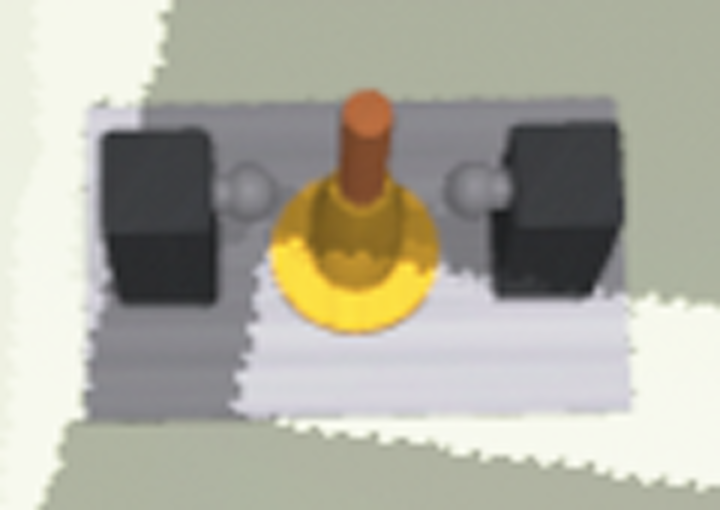

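Run:
```python
from h import *
p,d,K,T=load('w10')
az=np.radians(160.6); t=np.radians(24); n=np.array([np.sin(t)*np.cos(az),np.sin(t)*np.sin(az),np.cos(t)])
def on(u,v,q,h):
    o,r=ray(K,T,u,v); q=q+n*h; return o+r*(((q-o)@n)/(r@n))-n*h
q=np.array([.6176,-.255,.081])
print(n); print('collar',on(329.2,121.7,q,.003),'tip',on(331.2,98.7,q,.044))
# side & scene checks
p,d,K,T=load('side0'); print('side proj foot',proj(K,T,q),'tip',proj(K,T,q+.044*n))
p,d,K,T=load('scene0'); print('scene proj foot',proj(K,T,q),'tip',proj(K,T,q+.044*n), 'obs foot (275.9,182.5) tip (278.9,175.5)')
n_,X=disc('w10',verbose=False); s=manip.sense(); R=np.array(s['orientation']); tcp=np.array(s['eef_pos'])
print('top in tool',R.T@(X-tcp),'n in tool',R.T@n_)
p,d,K,T=load('sc10'); nose=X-.085*n_; print('scene: top',proj(K,T,X),'nose',proj(K,T,nose))
cv2.imwrite('pics/crop11.png',cv2.resize(p[140:185,235:285],None,fx=12,fy=12,interpolation=cv2.INTER_CUBIC))
```

```text
[-0.38364322  0.1351021   0.91354546]
collar [ 0.61775456 -0.25492196  0.08105337] tip [ 0.61776991 -0.25517339  0.081097  ]
side proj foot [[371.32273028 196.36894132]] tip [[371.70877761 192.48793711]]
scene proj foot [[275.92407052 182.66953045]] tip [[278.95193875 174.34731973]] obs foot (275.9,182.5) tip (278.9,175.5)
top in tool [ 0.0015422  -0.00311155 -0.00618085] n in tool [ 0.35825819 -0.02185391 -0.93336674]
scene: top [[257.58988487 157.51405435]] nose [[253.50941962 174.77401174]]
```

View pics/crop11.png

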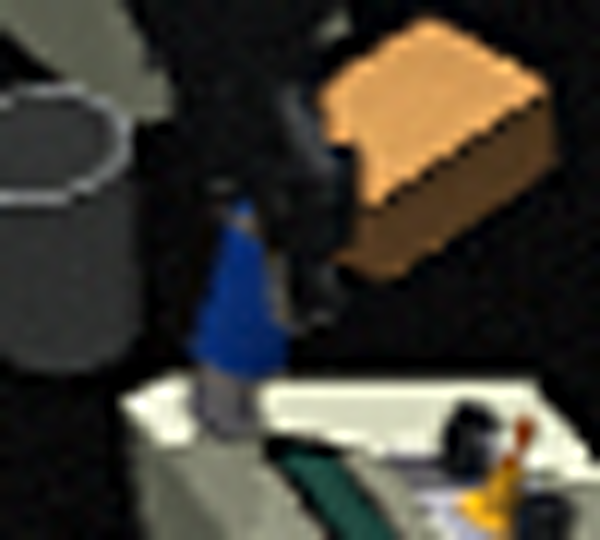

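Run:
```python
from h import *
grab('wrist','w11'); s=manip.sense()
p,d,K,T=grab('wrist','w12'); st(); n_,X=disc('w12'); disc('w11')
s=manip.sense(); R=np.array(s['orientation']); tcp=np.array(s['eef_pos'])
print('top in tool',R.T@(X-tcp),'n in tool',R.T@n_)
C=cloud(d,K,T); m=np.zeros(d.shape,bool); m[68:205,238:418]=1; m[90:208,272:390]=0
P=C[m]
for _ in range(4):
    c=P.mean(0); n=np.linalg.svd(P-c,full_matrices=False)[2][2]; n*=np.sign(n[2]); r=abs((P-c)@n); P=P[r<.004]
print('deck n',n,'tilt',np.degrees(np.arccos(n[2])),'az',np.degrees(np.arctan2(n[1],n[0])),len(P))
hs=cv2.cvtColor(p,cv2.COLOR_BGR2HSV)
b=((hs[...,1]>150)&(hs[...,0]>18)&(hs[...,0]<32)&(hs[...,2]>60)); b[:90]=0;b[150:]=0;b[:,:300]=0;b[:,360:]=0
v,u=np.nonzero(b); print('collar',u.min(),u.max(),v.min(),v.max())
cv2.imwrite('pics/crop12.png',cv2.resize(p[80:165,270:390],None,fx=6,fy=6,interpolation=cv2.INTER_CUBIC))
```

```text
time_s 11.0333
qpos [-28.1494  38.9554  71.8682   0.5153  70.5436 -98.1347]
eef_pos [ 0.6777 -0.2856  0.2365]
contact_force [-0.1997 -0.1326 -1.0835]
wrist_torque [ 0.0694  0.0169 -0.0285]
width 0.0302
[[-0.938  0.345 -0.017]
 [ 0.345  0.938  0.019]
 [ 0.022  0.012 -1.   ]]
w12 [ 283  235   71   76 4360] ell [317.7 272.3] [72.1 75.6] n [-0.327  0.084  0.941] tilt 19.759213097867576 az 165.59348084838908 ctr [ 0.6744 -0.2856  0.242 ]
w11 [ 283  235   71   76 4343] ell [317.8 272.4] [71.8 75.5] n [-0.312  0.1    0.945] tilt 19.110843046875015 az 162.14512936802393 ctr [ 0.6743 -0.2866  0.2412]
top in tool [ 0.00325316 -0.00102489 -0.00547626] n in tool [ 0.35738733 -0.02311048 -0.93367029]
deck n [-0.38710602  0.13619338  0.91192121] tilt 24.227786365559844 az 160.6168787846603 8639
collar 312 338 112 136
```

View pics/crop12.png

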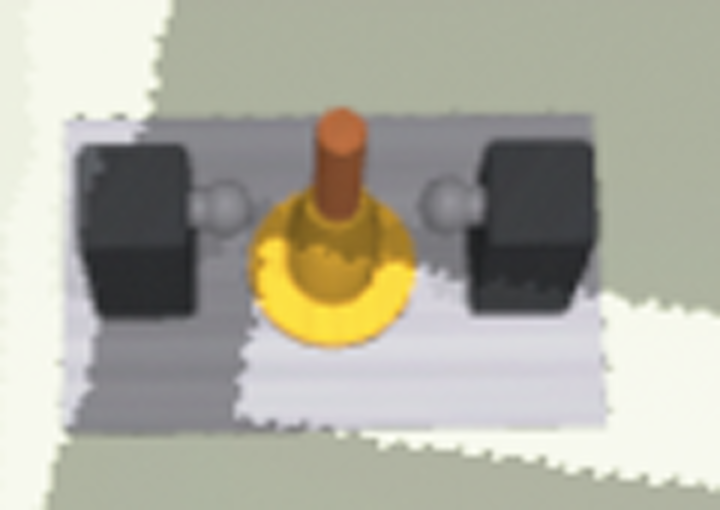

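>>> servo_tool(
  fingers=[25, 25, 25, 25, 25, 25, 25, 25, 25],
  travel=[
    [-10, 4, 0],
    [-18, 8, 0],
    [-18, 8, 0],
    [-18, 8, 0],
    [-18, 8, 0],
    [-15, 6, 0],
    [-8, 3, -8],
    [-3, 1, -10],
    [0, 0, 0],
  ],
  spin=[0, 0, 0, 0, 0, 0, 0.8, 0, 0],
)

```text
time_s: 11.78
eef_pos: [0.562, -0.2239, 0.22]
orientation: [[-0.949, 0.315, -0.017], [0.315, 0.949, 0.019], [0.022, 0.013, -1.0]]
contact_force: [0.3, -0.8, -2.0]
width: 0.0299
```

Run:
```python
from h import *
import time
grab('scene','sc13'); grab('side','si13'); p,d,K,T=grab('wrist','w13'); st(); n_,X=disc('w13')
s=manip.sense(); R=np.array(s['orientation']); tcp=np.array(s['eef_pos'])
print('top in tool',R.T@(X-tcp),'n in tool',R.T@n_)
nose=tcp+R@np.array([-.0271,0,.0739]); print('nose',nose)
foot=np.array([.6178,-.255,.081]); a=np.array([-.3836,.1351,.9135]); r=nose-foot; print('h',r@a,'lat',r-(r@a)*a)
for t in('sc13','si13'):
    _,_,K,T=load(t); print(t,'nose',proj(K,T,nose),'top',proj(K,T,X),'foot',proj(K,T,foot),'tip',proj(K,T,foot+.044*a))
p=cv2.imread('pics/sc13.png'); cv2.imwrite('pics/crop13.png',cv2.resize(p[145:205,240:305],None,fx=10,fy=9,interpolation=cv2.INTER_CUBIC))
p=cv2.imread('pics/si13.png'); cv2.imwrite('pics/crop13s.png',cv2.resize(p[140:240,320:440],None,fx=6,fy=6,interpolation=cv2.INTER_CUBIC))
```

```text
time_s 11.9333
qpos [ -28.1972   29.0862   93.5404    0.5762   58.5987 -100.0953]
eef_pos [ 0.5637 -0.2252  0.2215]
contact_force [ 0.1968  1.2042 -1.2187]
wrist_torque [-0.0259 -0.0017 -0.0402]
width 0.0304
[[-0.949  0.316 -0.015]
 [ 0.316  0.949  0.018]
 [ 0.02   0.012 -1.   ]]
w13 [ 283  235   71   76 4345] ell [317.8 272.4] [72.1 75.1] n [-0.303  0.074  0.95 ] tilt 18.14168723866974 az 166.30038862253494 ctr [ 0.5602 -0.2242  0.2278]
top in tool [ 3.78828814e-03 -5.85296028e-05 -6.21826424e-03] n in tool [ 0.32887863 -0.01409932 -0.94426694]
nose [ 0.58834811 -0.23246543  0.14705322]
h 0.07468178035403551 lat [-0.00080396  0.01244506 -0.00216859]
sc13 nose [[283.33480455 169.95414806]] top [[288.17259132 152.8373115 ]] foot [[275.89257274 182.69315866]] tip [[278.91999828 174.37133803]]
si13 nose [[368.37773773 190.63955548]] top [[369.76318155 180.49154298]] foot [[371.31006522 196.32696438]] tip [[371.69559851 192.44513628]]
```

View pics/crop13.png

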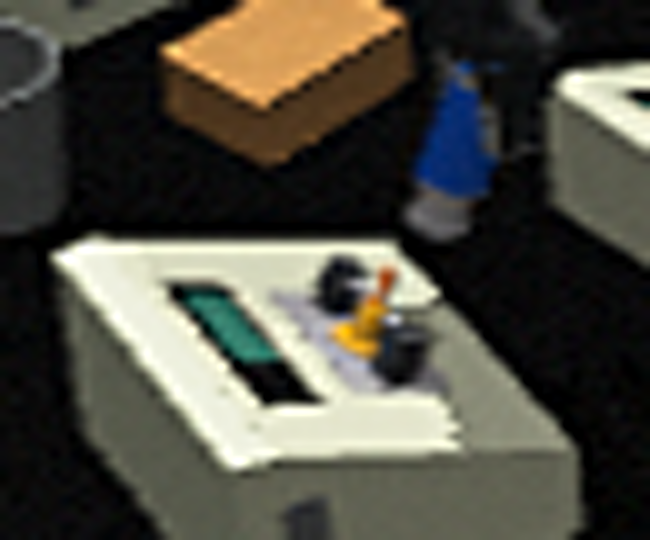

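View pics/crop13s.png

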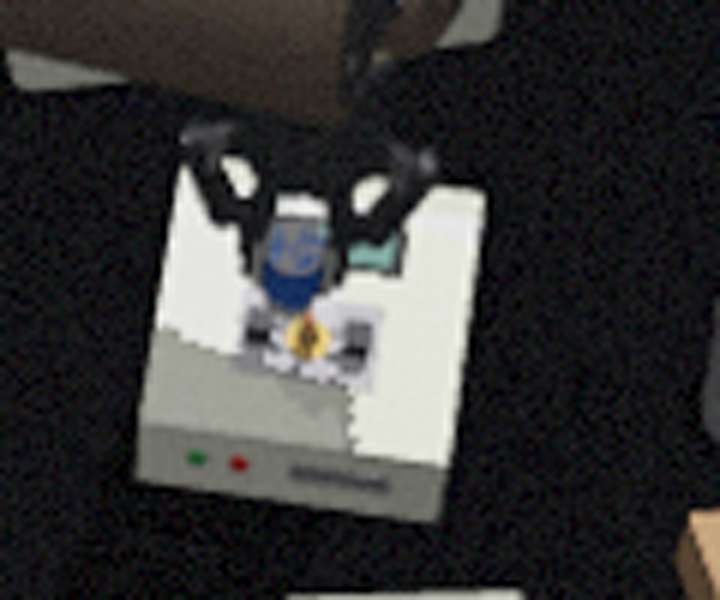

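View pics/w13.png

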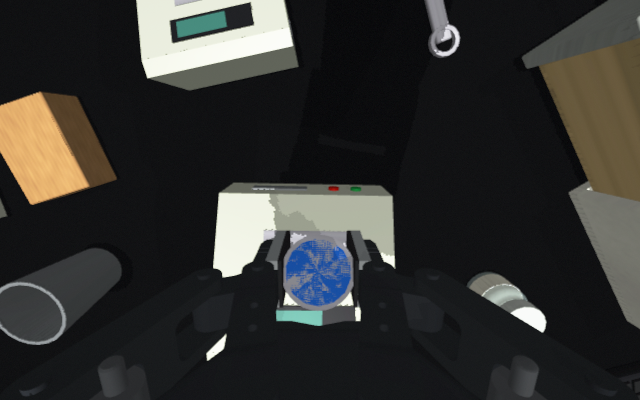

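>>> servo_tool(
  fingers=[25, 25, 25, 25, 25, 25],
  travel=[
    [0, -6, 0],
    [1, -6, 1],
    [4, -1.5, -10],
    [4, -1.3, -9],
    [0, 0, 0],
    [0, 0, 0],
  ],
  spin=[-0.5, -0.5, 0, 0, 0, 0],
)

```text
time_s: 12.43
eef_pos: [0.5753, -0.2424, 0.2024]
orientation: [[-0.942, 0.334, -0.012], [0.334, 0.942, 0.017], [0.017, 0.012, -1.0]]
contact_force: [-0.7, -0.7, -1.4]
width: 0.0309
```

```bash
cat >> h.py <<'E'
foot=np.array([.6178,-.255,.081]); ax=np.array([-.3836,.1351,.9135])
cx=np.array([.943,-.332,0]); ty=np.array([.332,.943,0]); dx=np.cross(ty,ax)
def rel(nt=(-.0271,0,.0739)):
    s=manip.sense(); R=np.array(s['orientation']); tcp=np.array(s['eef_pos'])
    r=tcp+R@np.array(nt)-foot; print('t',s['time_s'],'tcp',np.round(tcp,4),'nose: h %.1f dx %.1f dy %.1f mm'%(1e3*r@ax,1e3*r@dx,1e3*r@ty),'F',np.round(s['contact_force'],1),'axF %.1f'%(np.array(s['contact_force'])@ax),'zt',np.round(R[:,2],3),'azx %.1f'%np.degrees(np.arctan2(R[1,0],R[0,0])))
E
python3 - <<'E'
from h import *
print(dx)
grab('scene','sc14'); rel(); grab('scene','sc14b'); rel(); grab('wrist','w14'); disc('w14')
p=cv2.imread('pics/sc14b.png'); cv2.imwrite('pics/crop14.png',cv2.resize(p[145:205,240:305],None,fx=10,fy=9,interpolation=cv2.INTER_CUBIC))
_,_,K,T=load('sc14b'); s=manip.sense(); R=np.array(s['orientation']); tcp=np.array(s['eef_pos']); print(proj(K,T,tcp+R@np.array([-.0271,0,.0739])))
E
```

```text
[ 0.8614305 -0.303282   0.406588 ]
t 12.4833 tcp [ 0.5752 -0.2423  0.2023] nose: h 50.5 dx 2.1 dy -1.4 mm F [ 0.6 -0.3 -1.7] axF -1.8 zt [-0.013  0.017 -1.   ] azx 160.5
t 12.5333 tcp [ 0.5751 -0.2422  0.2027] nose: h 50.9 dx 2.2 dy -1.3 mm F [-0.4  0.3 -1.3] axF -1.0 zt [-0.012  0.017 -1.   ] azx 160.5
w14 [ 283  235   71   76 4370] ell [317.8 272.5] [72.2 75.5] n [-0.323  0.107  0.94 ] tilt 19.86602188237694 az 161.62933386172537 ctr [ 0.572  -0.2416  0.2091]
[[278.82228817 172.82747568]]
```

View pics/crop14.png

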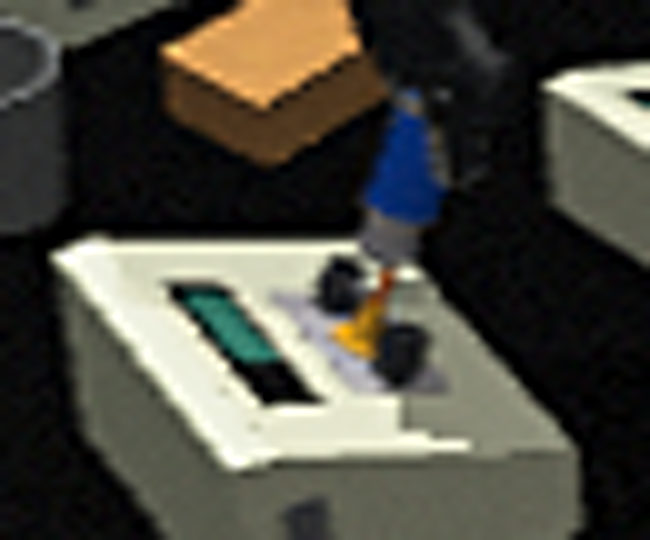

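>>> servo_tool(
  fingers=[25, 25, 25, 25, 25, 25],
  travel=[
    [-1.5, 2, -1],
    [2, -0.7, -4.6],
    [2, -0.7, -4.6],
    [2, -0.7, -4.6],
    [1, -0.3, -2.3],
    [0, 0, 0],
  ],
  spin=[0, 0, 0, 0, 0, 0],
)

```text
time_s: 13.08
eef_pos: [0.5812, -0.2422, 0.1851]
orientation: [[-0.943, 0.333, -0.011], [0.333, 0.943, 0.016], [0.015, 0.011, -1.0]]
contact_force: [-0.4, -0.6, -0.7]
width: 0.0306
```

Run:
```python
from h import *
rel(); grab('scene','sc15'); rel(); 
p=cv2.imread('pics/sc15.png'); cv2.imwrite('pics/crop15.png',cv2.resize(p[145:205,240:305],None,fx=10,fy=9,interpolation=cv2.INTER_CUBIC))
```

```text
t 13.0833 tcp [ 0.5812 -0.2422  0.1851] nose: h 32.4 dx 0.4 dy 0.7 mm F [-0.4 -0.6 -0.7] axF -0.6 zt [-0.011  0.016 -1.   ] azx 160.5
t 13.1333 tcp [ 0.5811 -0.2422  0.1852] nose: h 32.5 dx 0.3 dy 0.7 mm F [-0.5 -0.3 -1.5] axF -1.2 zt [-0.011  0.016 -1.   ] azx 160.5
```

View pics/crop15.png

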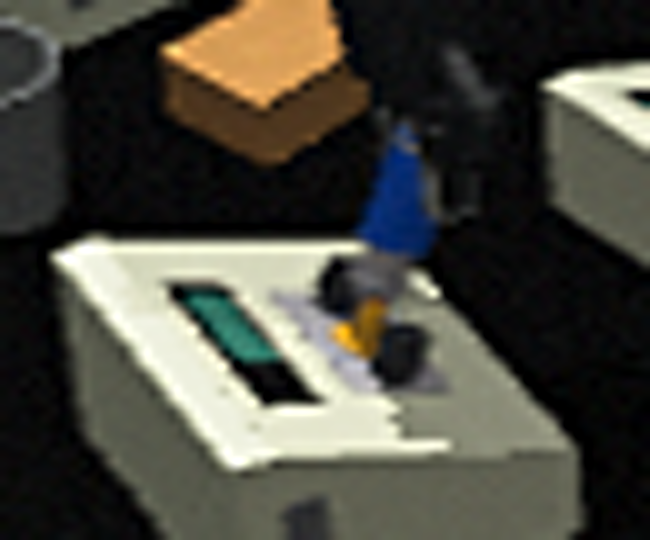

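>>> servo_tool(
  fingers=[25, 25, 25, 25, 25],
  travel=[
    [1, -0.6, -2.3],
    [1, -0.6, -2.3],
    [1, -0.4, -2.3],
    [1, -0.3, -2.3],
    [0, 0, 0],
  ],
  spin=[0, 0, 0, 0, 0],
  force=90,
)

```text
time_s: 13.55
eef_pos: [0.585, -0.2442, 0.1752]
orientation: [[-0.943, 0.333, -0.012], [0.333, 0.943, 0.016], [0.017, 0.011, -1.0]]
contact_force: [-1.0, 0.2, -1.8]
width: 0.0304
```

Run:
```python
from h import *
rel()
```

```text
t 13.55 tcp [ 0.585  -0.2442  0.1752] nose: h 21.6 dx 0.2 dy 0.1 mm F [-1.   0.2 -1.8] axF -1.2 zt [-0.012  0.016 -1.   ] azx 160.5
```

>>> servo_tool(
  fingers=[25, 25, 25, 25],
  travel=[
    [1.2, -0.4, -2.7],
    [1.2, -0.4, -2.7],
    [1.2, -0.4, -2.7],
    [0, 0, 0],
  ],
  spin=[0, 0, 0, 0],
)

```text
time_s: 13.88
eef_pos: [0.5868, -0.2447, 0.1684]
orientation: [[-0.943, 0.333, -0.017], [0.333, 0.943, 0.018], [0.022, 0.011, -1.0]]
contact_force: [-0.9, -0.3, -2.1]
width: 0.0303
```

Run:
```python
from h import *
rel(); grab('wrist','w16'); disc('w16'); rel()
```

```text
t 13.8833 tcp [ 0.5868 -0.2447  0.1684] nose: h 14.7 dx -1.3 dy 0.2 mm F [-0.9 -0.3 -2.1] axF -1.6 zt [-0.017  0.018 -1.   ] azx 160.6
w16 [ 283  235   70   76 4309] ell [317.8 272.4] [71.2 75.9] n [-0.345  0.128  0.93 ] tilt 21.556338506149967 az 159.66871471277634 ctr [ 0.5837 -0.2442  0.1747]
t 13.9333 tcp [ 0.5868 -0.2448  0.1686] nose: h 14.9 dx -1.2 dy 0.2 mm F [-5.3  1.5  4.1] axF 5.9 zt [-0.017  0.018 -1.   ] azx 160.6
```

>>> servo_tool(
  fingers=[25, 25, 25, 25],
  travel=[
    [1.2, -0.4, -2.7],
    [1.2, -0.4, -2.7],
    [1.2, -0.4, -2.7],
    [0.4, -0.1, -0.9],
  ],
  spin=[0, 0, 0, 0],
)

```text
time_s: 14.27
eef_pos: [0.5891, -0.2456, 0.1623]
orientation: [[-0.943, 0.333, -0.02], [0.332, 0.943, 0.019], [0.025, 0.011, -1.0]]
contact_force: [-6.4, 1.6, 7.3]
width: 0.0304
```

Run:
```python
from h import *
rel(); grab('wrist','w17'); disc('w17'); rel()
```

```text
t 14.2667 tcp [ 0.5891 -0.2456  0.1623] nose: h 8.2 dx -1.8 dy 0.1 mm F [-6.4  1.6  7.3] axF 9.4 zt [-0.02   0.019 -1.   ] azx 160.6
w17 [ 283  235   71   76 4339] ell [317.9 272.6] [71.6 75.7] n [-0.303  0.051  0.951] tilt 17.921868528045476 az 170.45250887763896 ctr [ 0.5861 -0.245   0.1687]
t 14.3167 tcp [ 0.5891 -0.2456  0.1623] nose: h 8.2 dx -1.7 dy 0.1 mm F [-7.   1.7  7. ] axF 9.3 zt [-0.02   0.019 -1.   ] azx 160.6
```

Run:
```python
from h import *
grab('scene','sc18'); rel(); 
p=cv2.imread('pics/sc18.png'); cv2.imwrite('pics/crop18.png',cv2.resize(p[145:205,240:305],None,fx=10,fy=9,interpolation=cv2.INTER_CUBIC))
grab('side','si18'); p=cv2.imread('pics/si18.png'); cv2.imwrite('pics/crop18s.png',cv2.resize(p[140:240,320:440],None,fx=6,fy=6,interpolation=cv2.INTER_CUBIC))
ns=[]
for i in range(4):
    grab('wrist','w18_%d'%i); ns.append(disc('w18_%d'%i,verbose=False)[0])
n=np.mean(ns,0); n/=np.linalg.norm(n); print(np.round(ns,3),n,'tilt',np.degrees(np.arccos(n[2])),'err deg',np.degrees(np.arccos(n@ax)),'dx',n@dx,'dy',n@ty); rel()
```

```text
t 14.3667 tcp [ 0.5891 -0.2456  0.1623] nose: h 8.2 dx -1.7 dy 0.1 mm F [-5.7  1.7  6.2] axF 8.1 zt [-0.02   0.019 -1.   ] azx 160.6
[[-0.292  0.1    0.951]
 [-0.343  0.106  0.933]
 [-0.353  0.108  0.93 ]
 [-0.339  0.084  0.937]] [-0.3316567   0.09964653  0.93812281] tilt 20.261340877088976 err deg 3.919610466177201 dx 0.06550928299375983 dy -0.016143348131420248
t 14.6167 tcp [ 0.5891 -0.2456  0.1623] nose: h 8.2 dx -1.7 dy 0.1 mm F [-6.8  1.6  5.8] axF 8.1 zt [-0.02   0.018 -1.   ] azx 160.6
```

View pics/crop18.png

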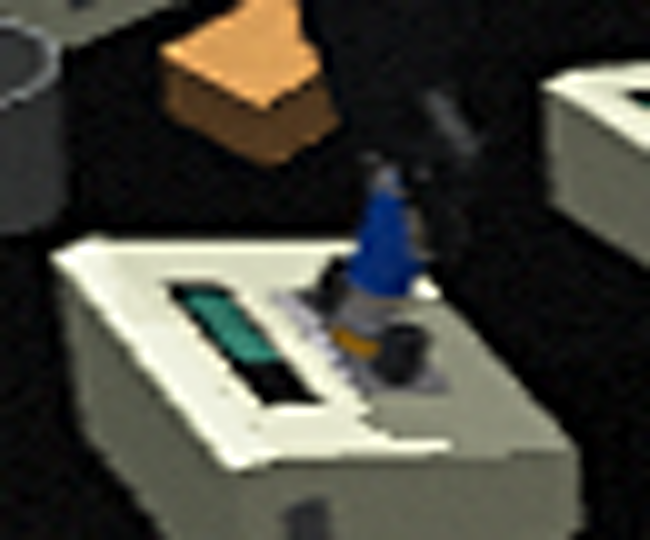

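View pics/crop18s.png

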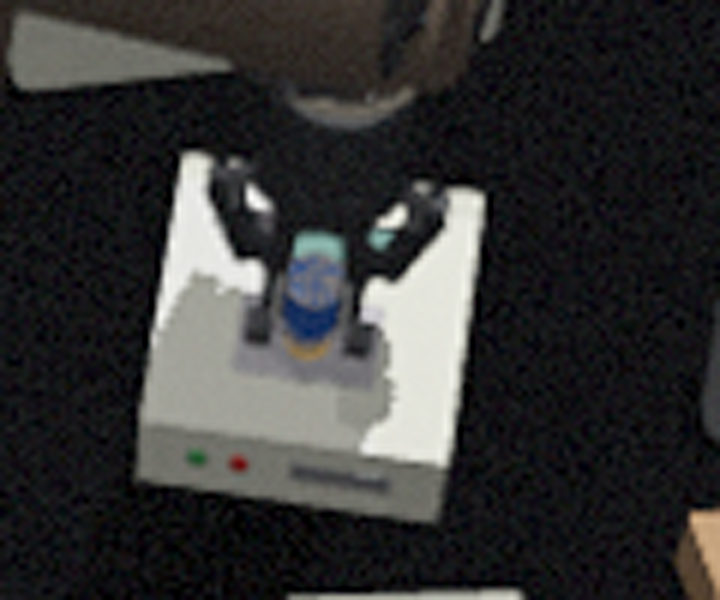

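>>> servo_tool(
  fingers=[25, 25],
  travel=[
    [0.9, -0.3, -2.2],
    [0.6, -0.2, -1.4],
  ],
  spin=[0, 0],
)

```text
time_s: 14.78
eef_pos: [0.5899, -0.2459, 0.1606]
orientation: [[-0.943, 0.332, -0.021], [0.332, 0.943, 0.019], [0.026, 0.011, -1.0]]
contact_force: [-8.8, 2.4, 12.1]
width: 0.03
```

Run:
```python
from h import *
rel(); grab('scene','sc19'); rel()
```

```text
t 14.7833 tcp [ 0.5899 -0.2459  0.1606] nose: h 6.3 dx -1.8 dy 0.1 mm F [-8.8  2.4 12.1] axF 14.7 zt [-0.021  0.019 -1.   ] azx 160.6
t 14.8333 tcp [ 0.5899 -0.2459  0.1606] nose: h 6.3 dx -1.7 dy 0.1 mm F [-7.8  2.4 10.4] axF 12.8 zt [-0.021  0.019 -1.   ] azx 160.6
```

>>> servo_tool(
  fingers=[25, 25, 25, 25, 25],
  travel=[
    [0, 0, 0],
    [0, 0, 0],
    [-1.7, 0.6, -0.8],
    [-1.7, 0.6, -0.8],
    [-1.7, 0.6, -0.8],
  ],
  spin=[0, 0, 0, 0, 0],
  force=35,
)

```text
time_s: 15.25
eef_pos: [0.5875, -0.2451, 0.1611]
orientation: [[-0.943, 0.333, -0.011], [0.332, 0.943, 0.014], [0.015, 0.01, -1.0]]
contact_force: [1.4, 0.5, 7.5]
width: 0.0297
```

```bash
cat >> h.py <<'E'
def tilt(tag,k=4):
    ns=[];Xs=[]
    for i in range(k):
        grab('wrist','%s_%d'%(tag,i)); a,b=disc('%s_%d'%(tag,i),verbose=False); ns.append(a);Xs.append(b)
    n=np.mean(ns,0); n/=np.linalg.norm(n); X=np.mean(Xs,0)
    s=manip.sense(); R=np.array(s['orientation']); tcp=np.array(s['eef_pos']); 
    print('tilt %.1f err %.1f deg  dx %.3f dy %.3f'%(np.degrees(np.arccos(n[2])),np.degrees(np.arccos(n@ax)),n@dx,n@ty),'sd',np.round(np.std(ns,0),3),'top in tool mm',np.round(1e3*R.T@(X-tcp),1))
    q=X-.085*n-foot; print('nose from cam: h %.1f dx %.1f dy %.1f'%(1e3*q@ax,1e3*q@dx,1e3*q@ty))
E
python3 - <<'E'
from h import *
rel(); tilt('w20'); rel()
E
```

```text
t 15.25 tcp [ 0.5875 -0.2451  0.1611] nose: h 7.7 dx -3.0 dy -0.0 mm F [1.4 0.5 7.5] axF 6.4 zt [-0.011  0.014 -1.   ] azx 160.6
tilt 26.9 err 18.4 deg  dx 0.062 dy 0.309 sd [0.294 0.359 0.397] top in tool mm [ 18.6  -0.4 -32.6]
nose from cam: h 43.0 dx -4.8 dy -27.7
t 15.45 tcp [ 0.5875 -0.2452  0.1613] nose: h 7.9 dx -2.9 dy -0.1 mm F [2.1 0.5 8.2] axF 6.8 zt [-0.011  0.014 -1.   ] azx 160.6
```

>>> servo_tool(
  fingers=[25, 25, 25],
  travel=[
    [-1.7, 0.6, -1],
    [-1.7, 0.6, -1],
    [-1.7, 0.6, -1],
  ],
  spin=[0, 0, 0],
)

```text
time_s: 15.7
eef_pos: [0.5864, -0.2447, 0.1616]
orientation: [[-0.943, 0.333, 0.002], [0.333, 0.943, 0.009], [0.001, 0.009, -1.0]]
contact_force: [0.8, 0.9, 6.8]
width: 0.0301
```

```bash
sed -i 's/n=np.mean(ns,0); n\/=np.linalg.norm(n); X=np.mean(Xs,0)/n=np.median(ns,0); n\/=np.linalg.norm(n); X=np.median(Xs,0)/; s/np.std(ns,0)/np.array(ns)@dx/' h.py
python3 - <<'E'
from h import *
rel(); tilt('w21',5); rel()
E
```

```text
t 15.7 tcp [ 0.5864 -0.2447  0.1616] nose: h 8.6 dx -2.8 dy -0.1 mm F [0.8 0.9 6.8] axF 6.0 zt [ 0.002  0.009 -1.   ] azx 160.6
tilt 21.1 err 3.0 deg  dx 0.051 dy -0.006 sd [0.051 0.014 0.062 0.06  0.037] top in tool mm [ 3.3 -0.4 -6.2]
nose from cam: h 9.3 dx -2.2 dy -0.6
t 15.95 tcp [ 0.5863 -0.2447  0.1617] nose: h 8.7 dx -2.9 dy -0.1 mm F [1.8 1.  7. ] axF 5.8 zt [ 0.001  0.009 -1.   ] azx 160.6
```

View pics/w21_0.png

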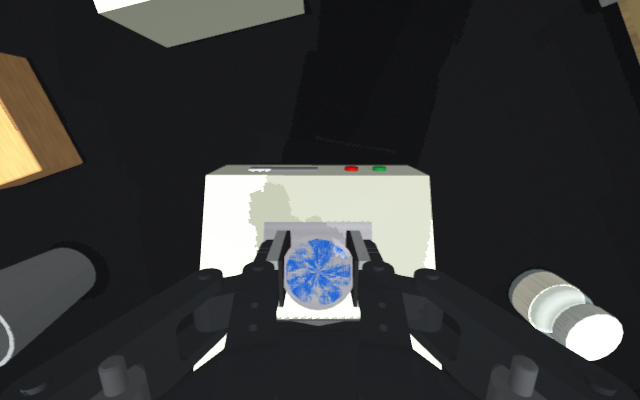

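>>> servo_tool(
  fingers=[25, 25, 25, 25, 25],
  travel=[
    [0, 0, 0],
    [0, 0, 0],
    [0.8, -0.3, -1.8],
    [0.8, -0.3, -1.8],
    [0.8, -0.3, -1.8],
  ],
  spin=[0, 0, 0, 0, 0],
  force=80,
)

```text
time_s: 16.37
eef_pos: [0.5884, -0.2454, 0.1581]
orientation: [[-0.943, 0.333, 0.003], [0.333, 0.943, 0.008], [0.0, 0.009, -1.0]]
contact_force: [-6.1, 2.4, 9.5]
width: 0.0297
```

Run:
```python
from h import *
rel(); tilt('w22',5); rel()
```

```text
t 16.3667 tcp [ 0.5884 -0.2454  0.1581] nose: h 4.5 dx -2.2 dy -0.1 mm F [-6.1  2.4  9.5] axF 11.4 zt [ 0.003  0.008 -1.   ] azx 160.6
tilt 21.8 err 2.5 deg  dx 0.040 dy 0.017 sd [0.015 0.015 0.035 0.055 0.056] top in tool mm [ 3.2 -0.4 -6.3]
nose from cam: h 5.0 dx -0.6 dy -2.6
t 16.6167 tcp [ 0.5885 -0.2454  0.158 ] nose: h 4.4 dx -2.2 dy -0.1 mm F [-5.7  0.9  5.7] axF 7.5 zt [ 0.003  0.008 -1.   ] azx 160.6
```

>>> servo_tool(
  fingers=[25, 25, 25],
  travel=[
    [0.8, -0.3, -1.8],
    [0.8, -0.3, -1.8],
    [0, 0, 0],
  ],
  spin=[0, 0, 0],
)

```text
time_s: 16.87
eef_pos: [0.5892, -0.2456, 0.1564]
orientation: [[-0.943, 0.332, 0.002], [0.332, 0.943, 0.008], [0.001, 0.008, -1.0]]
contact_force: [-4.7, 1.6, 6.1]
width: 0.0299
```

Run:
```python
from h import *
rel(); grab('scene','sc23'); rel(); grab('side','si23'); rel()
p=cv2.imread('pics/sc23.png'); cv2.imwrite('pics/crop23.png',cv2.resize(p[145:205,240:305],None,fx=10,fy=9,interpolation=cv2.INTER_CUBIC))
```

```text
t 16.8667 tcp [ 0.5892 -0.2456  0.1564] nose: h 2.6 dx -2.2 dy -0.1 mm F [-4.7  1.6  6.1] axF 7.5 zt [ 0.002  0.008 -1.   ] azx 160.6
t 16.9167 tcp [ 0.5892 -0.2457  0.1564] nose: h 2.6 dx -2.2 dy -0.1 mm F [-6.2  1.8  7.8] axF 9.8 zt [ 0.002  0.008 -1.   ] azx 160.6
t 16.9667 tcp [ 0.5892 -0.2456  0.1564] nose: h 2.6 dx -2.2 dy -0.1 mm F [-5.9  1.3  9.5] axF 11.1 zt [ 0.002  0.008 -1.   ] azx 160.6
```

View pics/crop23.png

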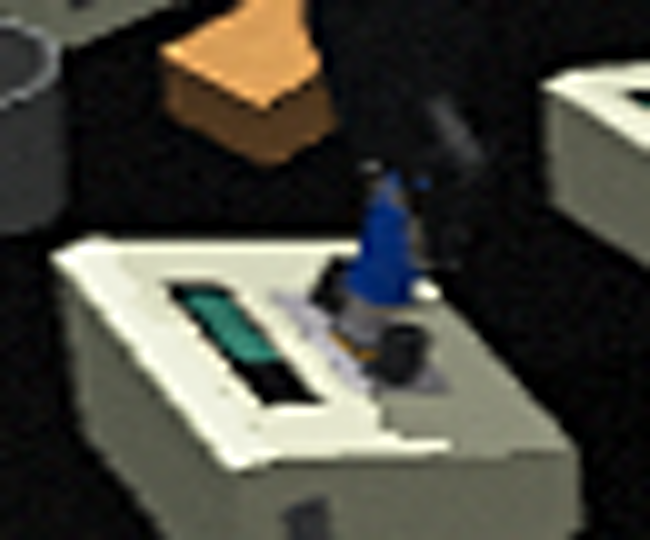

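Run:
```python
from h import *
from scipy.ndimage import map_coordinates
est={'sc13':(74.7,),'sc14b':(50.9,),'sc15':(32.5,),'sc18':(8.2,),'sc19':(6.3,),'sc23':(2.6,)}
for t,(h,) in est.items():
    p,d,K,T=load(t); p=p.astype(float)
    bl=p[...,0]-p[...,2]
    # for sc13 lateral offset differs; use sc13 lateral 12.4mm dy
    off=np.array([-.0008,.0124,-.0022]) if t=='sc13' else np.zeros(3)
    hs=np.arange(h-5,h+70,0.25)
    res=[]
    for w in (-2,-1,0,1,2):
        P=np.array([foot+off+ax*(x/1000) for x in hs]); q=proj(K,T,P); 
        q=q+np.array([w*.7,w*.3])
        prof=map_coordinates(bl,[q[:,1],q[:,0]],order=1)
        mx=np.percentile(prof,90); i=np.nonzero(prof>mx*.5)[0][0]; res.append(hs[i])
    print(t,'est sleeve bottom',h+26,'meas',np.round(res,1),'diff',np.round(np.median(res)-h-26,1))
```

```text
sc13 est sleeve bottom 100.7 meas [94.7 95.  94.2 95.2 96.7] diff -5.8
sc14b est sleeve bottom 76.9 meas [70.2 69.9 70.9 72.2 73.6] diff -6.0
sc15 est sleeve bottom 58.5 meas [51.5 52.2 53.2 54.2 54.5] diff -5.2
sc18 est sleeve bottom 34.2 meas [27.4 27.  28.2 29.7 31.4] diff -6.0
sc19 est sleeve bottom 32.3 meas [25.3 26.3 27.3 27.8 28.3] diff -5.0
sc23 est sleeve bottom 28.6 meas [23.1 22.4 23.1 24.6 26.1] diff -5.5
```

Run:
```python
from h import *
p,d,K,T=load('sc23')
cam=T[:3,3]
A=lambda h: foot+ax*h/1000
for n in (ax, (lambda v:v/np.linalg.norm(v))(ax+0.045*dx)):
  for h0 in (28.6,):
    c=A(2.6)+n*.026; u=cam-c; u-=(u@n)*n; u/=np.linalg.norm(u)
    q=proj(K,T,c+.016*u)[0]; q0=proj(K,T,c)[0]; print('rim near',q,'centre',q0)
    # other: nose end centre & near
    c2=A(2.6); print('nose near',proj(K,T,c2+.011*u)[0], 'collar near edge',proj(K,T,A(3)+.013*u)[0],proj(K,T,A(0)+.013*u)[0])
    # equivalent h along axis line
    f0=proj(K,T,A(0))[0]; f1=proj(K,T,A(44))[0]; e=(f1-f0)/44
    print('equiv h',(q-f0)@e/(e@e), 'px/mm',np.linalg.norm(e))
cv2.imwrite('pics/crop23b.png',cv2.resize(p[165:195,262:292],None,fx=20,fy=20,interpolation=cv2.INTER_CUBIC))
p=load('sc19')[0]; cv2.imwrite('pics/crop19b.png',cv2.resize(p[165:195,262:292],None,fx=20,fy=20,interpolation=cv2.INTER_CUBIC))
```

```text
rim near [277.24994333 178.96200344] centre [277.85382868 177.30203674]
nose near [275.65032334 183.35905646] collar near edge [275.60104953 183.49450086] [275.39576378 184.05879257]
equiv h 19.72775392084565 px/mm 0.20125895598305757
rim near [277.06408312 179.0781311 ] centre [277.62644925 177.30899733]
nose near [275.67983195 183.4328128 ] collar near edge [275.63595699 183.5817284 ] [275.43066693 184.145913  ]
equiv h 18.86979857517504 px/mm 0.20125895598305757
```

View pics/crop23b.png

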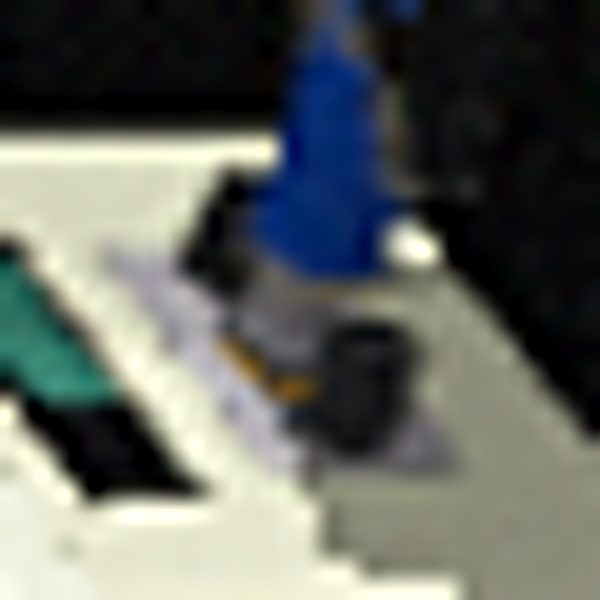

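>>> servo_tool(
  fingers=[25, 25, 25],
  travel=[
    [0.5, -0.2, -1.5],
    [0.3, -0.1, -0.8],
    [0, 0, 0],
  ],
  spin=[0, 0, 0],
)

```text
time_s: 17.22
eef_pos: [0.5891, -0.2456, 0.1565]
orientation: [[-0.943, 0.332, 0.002], [0.332, 0.943, 0.008], [0.001, 0.008, -1.0]]
contact_force: [-4.6, 1.5, 6.2]
width: 0.0301
```

Run:
```python
from h import *
rel(); tilt('w24',6); grab('scene','sc24'); rel(); grab('side','si24'); st()
p=load('sc24')[0]; a=cv2.resize(p[165:195,262:292],None,fx=13,fy=13,interpolation=cv2.INTER_CUBIC)
p=load('si24')[0]; b=cv2.resize(p[170:210,350:390],(390,390),interpolation=cv2.INTER_CUBIC)
cv2.imwrite('pics/crop24.png',np.hstack([a,b]))
```

```text
t 17.2167 tcp [ 0.5891 -0.2456  0.1565] nose: h 2.7 dx -2.3 dy -0.1 mm F [-4.6  1.5  6.2] axF 7.6 zt [ 0.002  0.008 -1.   ] azx 160.6
tilt 20.0 err 4.1 deg  dx 0.070 dy -0.005 sd [0.014 0.073 0.023 0.07  0.072 0.075] top in tool mm [ 3.3 -0.4 -6.3]
nose from cam: h 3.6 dx -3.2 dy -0.7
t 17.5667 tcp [ 0.5892 -0.2456  0.1565] nose: h 2.7 dx -2.2 dy -0.1 mm F [-5.5  3.5  7.9] axF 9.8 zt [ 0.002  0.008 -1.   ] azx 160.6
time_s 17.6167
qpos [-28.725   35.3501  92.9561   0.5782  51.8429 -99.6786]
eef_pos [ 0.5892 -0.2457  0.1565]
contact_force [-6.5738  2.4705  7.9719]
wrist_torque [0.3246 1.0897 0.0185]
width 0.0305
[[-0.943  0.332  0.002]
 [ 0.332  0.943  0.008]
 [ 0.001  0.008 -1.   ]]
```

View pics/crop24.png

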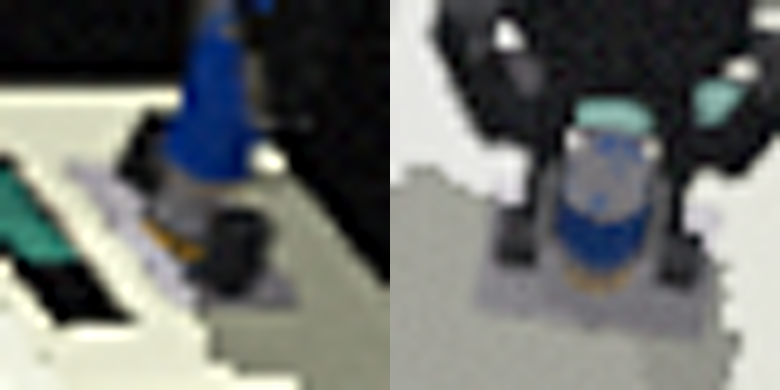

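Run:
```python
from h import *
p,d,K,T=load('si24'); 
for e in (0,2,4,6,8):
    n=ax*np.cos(np.radians(e))+dx*np.sin(np.radians(e))
    for lat in (0,-2):
        print(e,lat,'top',proj(K,T,foot+ax*.006+dx*lat/1000+n*.085)[0])
cv2.imwrite('pics/crop24c.png',cv2.resize(p[175:205,357:387],None,fx=20,fy=20,interpolation=cv2.INTER_CUBIC))
C=cloud(d,K,T); print(np.round(C[184:194,372],4))
```

```text
0 0 top [372.13069751 188.06424477]
0 -2 top [372.04874313 188.62518322]
2 0 top [372.25165156 187.23796208]
2 -2 top [372.16978505 187.79829962]
4 0 top [372.37132366 186.42362736]
4 -2 top [372.28954968 186.98333325]
6 0 top [372.48954785 185.62236402]
6 -2 top [372.40787091 186.18140851]
8 0 top [372.60616108 184.83527044]
8 -2 top [372.52458553 185.39362482]
[[ 0.6011 -0.2464  0.1641]
 [ 0.5975 -0.2457  0.1631]
 [ 0.595  -0.2453  0.1609]
 [ 0.5879 -0.2434  0.1639]
 [ 0.5854 -0.2431  0.1616]
 [ 0.5806 -0.2419  0.1621]
 [ 0.5798 -0.2421  0.1579]
 [ 0.5773 -0.2417  0.1558]
 [ 0.5701 -0.2398  0.159 ]
 [ 0.5754 -0.2419  0.1478]]
```

View pics/crop24c.png

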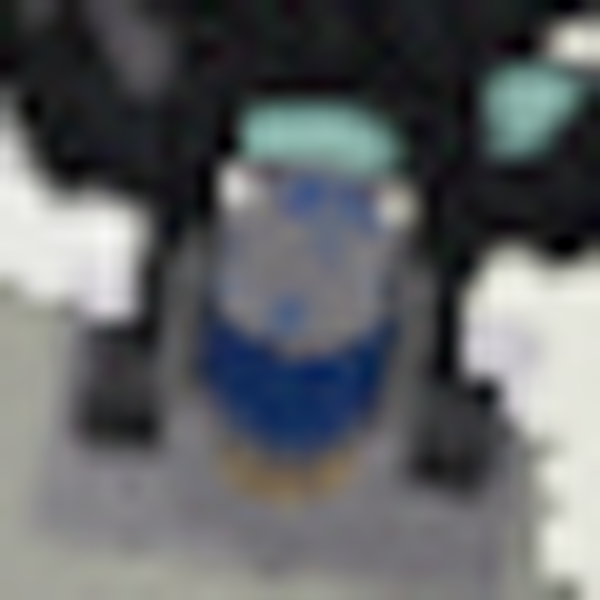

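>>> servo_tool(
  fingers=[25, 25, 25],
  travel=[
    [0.8, -0.3, -2],
    [0.9, -0.3, -2.2],
    [0.9, -0.3, -2.2],
  ],
  spin=[0, 0, 0],
)

```text
time_s: 17.87
eef_pos: [0.5897, -0.2458, 0.1559]
orientation: [[-0.943, 0.332, -0.001], [0.332, 0.943, 0.008], [0.003, 0.008, -1.0]]
contact_force: [-16.1, 5.7, 27.0]
width: 0.0298
```

Run:
```python
from h import *
rel(); grab('scene','sc25'); rel(); tilt('w25',5); rel()
```

```text
t 17.8667 tcp [ 0.5897 -0.2458  0.1559] nose: h 2.0 dx -2.1 dy -0.1 mm F [-16.1   5.7  27. ] axF 31.6 zt [-0.001  0.008 -1.   ] azx 160.6
t 17.9167 tcp [ 0.5897 -0.2458  0.1559] nose: h 2.0 dx -2.1 dy -0.1 mm F [-16.4   6.   27.9] axF 32.6 zt [-0.001  0.008 -1.   ] azx 160.6
tilt 19.8 err 4.5 deg  dx 0.074 dy -0.023 sd [0.07  0.05  0.047 0.08  0.071] top in tool mm [ 3.3 -0.4 -6.4]
nose from cam: h 2.9 dx -3.3 dy 0.9
t 18.1667 tcp [ 0.5897 -0.2458  0.1559] nose: h 2.0 dx -2.1 dy -0.1 mm F [-15.5   6.3  27.1] axF 31.5 zt [-0.     0.008 -1.   ] azx 160.6
```

>>> servo_tool(
  fingers=[25, 25, 25, 25, 25],
  travel=[
    [-0.6, 0.2, 1.4],
    [0, 0, 0],
    [-2, 0.7, -0.9],
    [-2, 0.7, -0.9],
    [-2, 0.7, -0.9],
  ],
  spin=[0, 0, 0, 0, 0],
  force=35,
)

```text
time_s: 18.58
eef_pos: [0.5858, -0.2446, 0.1599]
orientation: [[-0.943, 0.332, 0.012], [0.332, 0.943, 0.003], [-0.01, 0.007, -1.0]]
contact_force: [2.6, 0.8, 9.8]
width: 0.0299
```

Run:
```python
from h import *
rel(); tilt('w26',6); rel()
```

```text
t 18.5833 tcp [ 0.5858 -0.2446  0.1599] nose: h 7.1 dx -3.1 dy -0.3 mm F [2.6 0.8 9.8] axF 8.0 zt [ 0.012  0.003 -1.   ] azx 160.6
tilt 22.7 err 1.7 deg  dx 0.023 dy -0.015 sd [ 0.058  0.025 -0.003  0.043  0.003  0.022] top in tool mm [ 3.4 -0.3 -6.3]
nose from cam: h 7.9 dx -1.1 dy 0.1
t 18.8833 tcp [ 0.5859 -0.2446  0.1599] nose: h 7.1 dx -3.1 dy -0.3 mm F [1.9 1.3 8.9] axF 7.6 zt [ 0.012  0.003 -1.   ] azx 160.6
```

>>> servo_tool(
  fingers=[25, 25, 25, 25],
  travel=[
    [0, 0, 0],
    [0, 0, 0],
    [0.8, -0.3, -2],
    [0.8, -0.3, -2],
  ],
  spin=[0, 0, 0, 0],
  force=80,
)

```text
time_s: 19.22
eef_pos: [0.5876, -0.2451, 0.1575]
orientation: [[-0.943, 0.332, 0.014], [0.332, 0.943, 0.002], [-0.012, 0.006, -1.0]]
contact_force: [-4.6, 2.3, 8.3]
width: 0.0305
```

Run:
```python
from h import *
rel(); tilt('w27',6); rel()
```

```text
t 19.2167 tcp [ 0.5876 -0.2451  0.1575] nose: h 4.2 dx -2.2 dy -0.2 mm F [-4.6  2.3  8.3] axF 9.7 zt [ 0.014  0.002 -1.   ] azx 160.6
tilt 22.3 err 1.9 deg  dx 0.030 dy -0.009 sd [0.004 0.014 0.068 0.053 0.002 0.017] top in tool mm [ 3.3 -0.4 -6.3]
nose from cam: h 4.8 dx -1.0 dy -0.4
t 19.5167 tcp [ 0.5877 -0.2451  0.1574] nose: h 4.1 dx -2.2 dy -0.2 mm F [-4.1  1.7  6.1] axF 7.4 zt [ 0.014  0.002 -1.   ] azx 160.6
```

Run:
```python
from h import *
grab('scene','sc28'); rel(); st()
```

```text
t 19.5667 tcp [ 0.5877 -0.2451  0.1574] nose: h 4.1 dx -2.2 dy -0.2 mm F [-4.8  2.6  6.6] axF 8.2 zt [ 0.014  0.002 -1.   ] azx 160.6
time_s 19.5667
qpos [-28.7537  34.9557  93.633    0.6155  50.7804 -99.7563]
eef_pos [ 0.5877 -0.2451  0.1574]
contact_force [-4.8351  2.5829  6.5886]
wrist_torque [0.32   0.8354 0.0427]
width 0.0305
[[-0.943  0.332  0.014]
 [ 0.332  0.943  0.002]
 [-0.012  0.006 -1.   ]]
```

View pics/sc28.png

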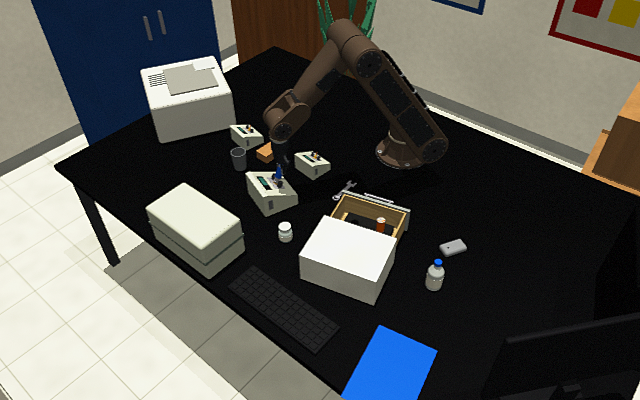

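The scene view shows the coupler on the large checker at (278,175). The orange plug is still in the drawer at (381,225), and the wrench, jar, cup, box, mouse and bottle are where they started. I'm handing in.

Run:
```python
from plant import manip
print(manip.sign_off())
```

```text
the job is handed in; nothing more can be done
None
```

The coupler is pressed onto the large checker's nipple and still gripped at 80 N. I handed in at about 19.6 s; no verdict was reported.

**What I did:** I pulled the drawer about 165 mm to its stop and gripped the blue-sleeved coupler in its upper half. The moves can't tilt the tool, so I leaned the coupler in the fingers by dragging its nose against the pocket rim. I then pressed it along the nipple's axis until the force jumped to about 32 N, which I took as the collar. After that I backed off, corrected the lean and pressed in again.

**Last checks:**
- **Depth:** the nose end is about 5 mm above the deck, judged from the collar stop.
- **Push:** about 7.5–10 N along the axis, and it stayed steady.
- **Lean:** about 2° off the nipple's axis by the wrist camera; single readings scattered by 2–4°. An earlier side-view check, before the last correction, gave 2–3°.
- **Other things:** the plug is in its nest and the bystanders look unmoved.

**What disagreed:**
- **Height:** my first nose height read 1–4 mm too low, shown by the scene camera and the collar stop.
- **Sideways offset:** the pose calculation puts the nose about 2 mm off the axis and the wrist camera about 1 mm. The limit is 4 mm.
- **Catches:** I did not see the snap directly. I inferred it from the nose reaching the collar and from a push that fits the valve spring alone.

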